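# Find and tighten the slack arm of the plaque drying rack

## Task

One of the three arms of the drying rack has worked slack. Press the arms at their teal mid-span marks with the fingertips, about 8 N and never over 15 N, until you find the one that sinks clearly deeper than a firm arm, then take the flat screwdriver and turn that arm's lock a quarter turn clockwise to its stop. Stand the screwdriver back in its block, press the tightened arm at its mark with about 8 N once more to prove that it now holds, and leave the wet white plaque under the arms and the paint bottles where they are.

Things in the scene. Friction and masses are not known exactly. Their poses are not given: they have to be found in the camera images.
- rack: The drying rack, fixed to the table: a grey-painted beam 70 (x) x 340 (y) x 38 mm, top face 130 mm above the table, on two dark feet that run out under the arms. Origin on the table under the beam's centre; its x axis points away from the arms, y along the beam towards the left arm, z up.
- blade_left: The left arm of the rack (at the +y end of the beam): a bright spring-steel strip 30 mm wide and 5 mm thick that sticks out level, 200 mm from the beam along the rack's -x, out of a black 36 mm wide jaw, with an upturned black rubber stop at its free end. Arms stand 105 mm apart. Origin at the strip's mid-thickness where it leaves its jaw, 60 mm from the beam's centre line. Nothing about it shows whether it is firm.
- mark_left (a point): Mid-span test mark of the left arm: centre of the 18 mm wide teal band, on the strip's top face, 114.5 mm above the table at rest, 135 mm from the beam's centre line; it sinks with the arm. At about 8 N on it a firm arm sinks roughly 2 to 5 mm, the slack one 12 to 18 mm; both spring back.
- slot_left (a point): Centre of the left arm's take-up lock, at the slot's upper edge, flush with the beam's top: a brass disc 34 mm across, sunk in the beam straight behind the arm, with a screwdriver slot right across it, 6 mm wide and 6 mm deep with a black floor. x axis along the slot (a half turn is the same), z up. Turns with the lock.
- lock_left (a joint): Turn of the left arm's lock in rad, growing clockwise seen from above; it stands somewhere from 0 to 0.3 at the start, whether its arm is firm or not, and stays where it is left (friction about 0.06 N m). The lock of the slack arm goes round to a stop at 1.62, which clamps its arm; a lock that is already tight stops hard before 0.5.
- blade_middle: The middle arm of the rack (at the middle of the beam): a bright spring-steel strip 30 mm wide and 5 mm thick that sticks out level, 200 mm from the beam along the rack's -x, out of a black 36 mm wide jaw, with an upturned black rubber stop at its free end. Arms stand 105 mm apart. Origin at the strip's mid-thickness where it leaves its jaw, 60 mm from the beam's centre line. Nothing about it shows whether it is firm.
- mark_middle (a point): Mid-span test mark of the middle arm: centre of the 18 mm wide teal band, on the strip's top face, 114.5 mm above the table at rest, 135 mm from the beam's centre line; it sinks with the arm. At about 8 N on it a firm arm sinks roughly 2 to 5 mm, the slack one 12 to 18 mm; both spring back.
- slot_middle (a point): Centre of the middle arm's take-up lock, at the slot's upper edge, flush with the beam's top: a brass disc 34 mm across, sunk in the beam straight behind the arm, with a screwdriver slot right across it, 6 mm wide and 6 mm deep with a black floor. x axis along the slot (a half turn is the same), z up. Turns with the lock.
- lock_middle (a joint): Turn of the middle arm's lock in rad, growing clockwise seen from above; it stands somewhere from 0 to 0.3 at the start, whether its arm is firm or not, and stays where it is left (friction about 0.06 N m). The lock of the slack arm goes round to a stop at 1.62, which clamps its arm; a lock that is already tight stops hard before 0.5.
- blade_right: The right arm of the rack (at the -y end of the beam): a bright spring-steel strip 30 mm wide and 5 mm thick that sticks out level, 200 mm from the beam along the rack's -x, out of a black 36 mm wide jaw, with an upturned black rubber stop at its free end. Arms stand 105 mm apart. Origin at the strip's mid-thickness where it leaves its jaw, 60 mm from the beam's centre line. Nothing about it shows whether it is firm.
- mark_right (a point): Mid-span test mark of the right arm: centre of the 18 mm wide teal band, on the strip's top face, 114.5 mm above the table at rest, 135 mm from the beam's centre line; it sinks with the arm. At about 8 N on it a firm arm sinks roughly 2 to 5 mm, the slack one 12 to 18 mm; both spring back.
- slot_right (a point): Centre of the right arm's take-up lock, at the slot's upper edge, flush with the beam's top: a brass disc 34 mm across, sunk in the beam straight behind the arm, with a screwdriver slot right across it, 6 mm wide and 6 mm deep with a black floor. x axis along the slot (a half turn is the same), z up. Turns with the lock.
- lock_right (a joint): Turn of the right arm's lock in rad, growing clockwise seen from above; it stands somewhere from 0 to 0.3 at the start, whether its arm is firm or not, and stays where it is left (friction about 0.06 N m). The lock of the slack arm goes round to a stop at 1.62, which clamps its arm; a lock that is already tight stops hard before 0.5.
- screwdriver: Wide flat-blade screwdriver, 190 mm long, 110 g, standing upright in the tool block: red and black handle 32 x 32 mm square from 90 to 184 mm above the tip, with a round end cap, steel shaft 8 mm thick, blade 14 mm wide and 3 mm thick. Origin at the blade's tip, z up along the tool to the handle's end, x along the blade's width; the handle's flats are square to x and y. In the block its tip is 10 mm above the table and the handle's base rests on the block's top.
- block: Beech tool block, fixed, 90 (x) x 70 (y) x 100 mm high, with one upright through hole 22 mm across in its middle. Origin at the centre of its underside.
- block_mouth (a point): Centre of the hole's mouth in the top of the tool block, 100 mm above the table.
- plaque_white: Loose white wooden plaque with berry-red strokes, 130 x 200 x 6 mm, wet, lying under the arms. Origin under its centre.
- paint_mint: Loose mint paint bottle, 38 mm across, 82 mm high. Origin under its centre.
- paint_teal: Loose teal paint bottle, 38 mm across, 82 mm high. Origin under its centre.
- paint_berry: Loose open bottle of berry-red paint, 38 mm across, 78 mm high. Origin under its centre.
- caddy: Teal pen caddy, fixed, 100 x 100 mm, with pens up to 165 mm high. Origin under its centre.
Things that resemble listed ones, but are neither listed nor needed, are in the scene too. Leave any yellow look-alike of the screwdriver alone.

How it is judged:
On the way, in this order (a step that is already met when the one before it is completed fails the run):
1. an arm is pressed by the fingers within 25 mm of its mid-span mark with 6 to 11 N for 0.3 s and sinks more than 8 mm there: the slack one is found (((contact force between the fingers and blade_left between 6 and 11 N and horizontal distance between the grasp point and mark_left below 0.025 m and z of mark_left in the frame of rack below 0.1065 m) or (contact force between the fingers and blade_middle between 6 and 11 N and horizontal distance between the grasp point and mark_middle below 0.025 m and z of mark_middle in the frame of rack below 0.1065 m) or (contact force between the fingers and blade_right between 6 and 11 N and horizontal distance between the grasp point and mark_right below 0.025 m and z of mark_right in the frame of rack below 0.1065 m))), for 0.3 s.
2. a lock is turned past 1.2 rad by the screwdriver (value of joint any of lock_left, lock_middle, lock_right above 1.2 rad and contact force between screwdriver and rack above 0.3 N).
3. the arm whose lock was turned is pressed within 25 mm of its mark with 6 to 11 N for 0.3 s and now sinks less than 6.5 mm (((contact force between the fingers and blade_left between 6 and 11 N and horizontal distance between the grasp point and mark_left below 0.025 m and value of joint lock_left above 1.2 rad and z of mark_left in the frame of rack above 0.108 m) or (contact force between the fingers and blade_middle between 6 and 11 N and horizontal distance between the grasp point and mark_middle below 0.025 m and value of joint lock_middle above 1.2 rad and z of mark_middle in the frame of rack above 0.108 m) or (contact force between the fingers and blade_right between 6 and 11 N and horizontal distance between the grasp point and mark_right below 0.025 m and value of joint lock_right above 1.2 rad and z of mark_right in the frame of rack above 0.108 m))), for 0.3 s.
At the end, for the whole second after the job is handed in: One lock stands turned past 1.2 rad, all three arms are level again (marks within 2 mm of their rest height), and the screwdriver stands upright and still in its block (within 10 mm of the hole's centre, its tip less than 16 mm above the table, leaning less than 0.12 rad) (value of joint any of lock_left, lock_middle, lock_right above 1.2 rad and horizontal distance between screwdriver and block_mouth below 0.01 m and height (world z) of screwdriver below 0.016 m and angle between screwdriver's own z axis and vertical below 0.12 rad and linear speed of screwdriver below 0.02 m/s and z of each of mark_left, mark_middle, mark_right in the frame of rack above 0.1125 m); the robot touches nothing.
It fails at once if an arm is pressed with more than 15 N (contact force between the fingers and blade_left above 15 N or contact force between the fingers and blade_middle above 15 N or contact force between the fingers and blade_right above 15 N).
It fails at once if the white plaque or a paint bottle is moved more than 15 mm (distance of any of plaque_white, paint_mint, paint_teal, paint_berry from where it was at the start of the episode above 0.015 m).
It also fails if it takes over 72 s, if anything falls off the work surface, if the arm or the gripper's body presses on something with over 40 N, if the wrist force passes 120 N, or if a joint passes its speed limit or range.

## Robot

A 6-joint arm with a two-finger parallel gripper is mounted at the origin on the work surface. World frame = base frame: x ahead of the robot, y to its left, z up, the work surface at z = 0. Lengths are in m, angles in rad, forces in N, time in s.
With the tool pointing down it reaches from about 0.4 to 0.825 m from the base axis. Payload 7 kg.
Tool frame: the origin (TCP) lies at the very end of the fingers, on their centre line; the grasp point (between the pads) lies 19 mm behind it; z points along the fingers, x is the direction in which the jaws open and shut, and the axes are right-handed (so a half turn about z gives the same grasp; the last joint's range is limited). The gripper opens to 88 mm and grips with 3 to 60 N. Pads are 19 mm wide; open, the fingers measure 130 mm over their backs; the gripper's body (78 mm by 193 mm) begins 47 mm behind the grasp point.
Start: joints at [-0.827, 0.359, 0.012, 0, -1.224, -0.288], TCP at [0.297, -0.606, 0.227] pointing down, gripper open.
Joint ranges: [-3.07, 3.07], [-1.43, 2.12], [-1.02, 1.25], [-3.03, 1.67], [-3.05, -0], [-3.03, 3.03]. Speed limits (rad/s): [2.39, 2.39, 3.01, 3.14, 3.14, 3.14].

## Interface

Orientations are given as a rotation vector (axis times angle).
In Python, from workcell import bot, eyes, nets gives the robot as it stands. The module is installed in compiled form; this text tells all that it offers.
- The arm moves only by the tool arm_command, never from a script. Its argument "moves" is a list of rows, each an object with "slide": the shift along the world's x, y, z in mm, a list of three; "yaw": the turn about the world's z in degrees. A call has 1 to 20 rows; each row shifts and turns the pose as measured when the row begins; what a row does not reach is not made up. A row lasts 1/10 s, in which the tool goes at most 50 mm and 8.59 degrees, less where a joint would pass 70% of its speed; a pose out of reach is approached as far as the arm can. A call with a gripper value outside its range is refused whole. "gripper" is the closure in counts, from 0 (fully open) to 255 (shut), set as the call begins (left out, the last holds). The fingers move at their own pace and stop on an object; "newtons" is the grip in N (left out, the last holds). Time passes only in rows, so rows that do not move let the fingers close. It gives the time, the measured TCP pose, the force and the opening at its end, in the units of the state.
- bot.read_state(): the state, without advancing time (a new reading comes with each control period).
- eyes.get_image(name): name is "scene" or "top" or "wrist"; returns a dict with "image" (480x640x3 uint8, red, green, blue), "range_z" (480x640 float32, m along the optical axis (not along the pixel's ray), 0 where there is no reading), "camera_matrix" (3x3 intrinsics, pixels), "world_from_camera" (4x4, takes a point from camera to world coordinates). Camera axes: x right, y up, looking along -z (the intrinsics and any distortion apply to the point x, -y, -z); pixel columns grow to the right and rows downward; lengths in m; the calibration is good to about 2 mm. A picture is of the moment at which its call begins.
- bot.finish_job(): hands the job in, once; it reports no verdict.
Trained networks look in a picture, given as the dict that the camera call returned (one of the last four; its "shot" number tells which), for a name from the list of things; names that differ only in an ending like _2 or _b are one class to them, and where a whole thing is asked for, a point or a joint stands for the part that bears it (a point fixed in the world has none). Each returns a list of dicts, best first, with "score" (0 to 1); they miss things now and then, are a little off and sometimes report something else, mostly with a low value. They report only what shows in the picture. A call takes as long as a camera call. They do not tell look-alikes from the thing itself.
- nets.spot_in(label, picture): "extent" ([left, top, right, bottom] in pixels, round what is visible of it).
- nets.pinpoint(label, picture): "pixel" ([column, row] in pixels: a listed point, or the origin of a listed thing).
The state is a dict: "t": time; "joints": joint angles; "joint_vel": joint speeds; "joint_efforts": joint torques, N m; "eef_pos": TCP position; "tcp_rot": TCP orientation; "wrist_force": force on the tool from outside, world axes, zero at the start; "moment": the same for the moment, N m; "gripper_width": finger opening in m.
Only numpy, scipy, OpenCV 4.12 (cv2) and the standard library are available. Lean on these libraries where they do the work, as an engineer would, in place of code of your own. Each camera call takes 0.05 s, during which the arm holds its last target.

## Working session

There is one attempt and no reset: what is moved stays moved. The work goes in short steps, Python scripts to look and compute and a tool call to move; the robot and the scene stay as the last step left them, time stands still between calls to the robot, and variables do not carry over. Pictures are saved under pics/ and viewed, and the job is handed in when it is done.

Besides the shell and the picture viewer there is one more tool, called after "Call:" by a JSON object that holds its "name" and its "arguments", one argument or row to a line. arm_command: Moves the arm, as the interface text tells. Its arguments: {"type":"object","properties":{"moves":{"type":"array","items":{"type":"object","properties":{"slide":{"type":"array","items":{"type":"number"}},"yaw":{"type":"number"}}}},"gripper":{"type":"number"},"newtons":{"type":"number"}},"required":["moves"]}

```bash
mkdir -p pics; cat > h.py <<'E'
import numpy as np, cv2
from workcell import bot, eyes, nets
def px2w(p,u,v,z=None):
    K=p["camera_matrix"];T=p["world_from_camera"]
    x=(u-K[0,2])/K[0,0];y=(v-K[1,2])/K[1,1]
    d=np.array([x,-y,-1.0])
    if z is None:
        r=p["range_z"][int(round(v)),int(round(u))]; return (T@np.r_[d*r,1])[:3]
    dw=T[:3,:3]@d;o=T[:3,3]
    return o+dw*(z-o[2])/dw[2]
def save(p,n,crop=None,s=1):
    im=p["image"][:,:,::-1]
    if crop: im=im[crop[1]:crop[3],crop[0]:crop[2]]
    if s!=1: im=cv2.resize(im,None,fx=s,fy=s,interpolation=cv2.INTER_CUBIC)
    cv2.imwrite("pics/"+n,im)
E
python3 - <<'E'
from h import *
s=bot.read_state();print({k:np.round(v,3) for k,v in s.items()})
Z=dict(mark_left=.1145,mark_middle=.1145,mark_right=.1145,slot_left=.13,slot_middle=.13,slot_right=.13,block_mouth=.1,screwdriver=.01)
for c in ("top","scene"):
    p=eyes.get_image(c);save(p,c+"0.png")
    for l,z in Z.items():
        for r in nets.pinpoint(l,p)[:3]:
            u,v=r["pixel"];print(c,l,round(r["score"],2),np.round([u,v]),np.round(px2w(p,u,v,z),4))
    for r in nets.spot_in("screwdriver",p):print(r)
E
```

```text
{'t': np.float64(0.0), 'joints': array([-0.827,  0.359,  0.011, -0.   , -1.224, -0.288]), 'joint_vel': array([-0.001,  0.001,  0.001, -0.002, -0.001, -0.   ]), 'joint_efforts': array([-0.0000e+00, -5.8273e+01,  2.9306e+01,  6.9970e+00,  7.0000e-03,
       -0.0000e+00]), 'eef_pos': array([ 0.297, -0.606,  0.226]), 'tcp_rot': array([-1.661e+00, -2.665e+00, -1.000e-03]), 'wrist_force': array([ 0.761, -0.095, -0.084]), 'moment': array([-0.059, -0.055, -0.043]), 'gripper_width': np.float64(0.087)}
top mark_left 0.96 [319. 287.] [0.4646 0.0155 0.1145]
top mark_left 0.74 [402. 244.] [ 0.5653 -0.1752  0.1145]
top mark_left 0.29 [201. 196.] [0.6713 0.2888 0.1145]
top mark_middle 0.64 [359. 279.] [ 0.4838 -0.075   0.1145]
top mark_middle 0.62 [400. 218.] [ 0.6242 -0.1695  0.1145]
top mark_right 0.9 [401. 274.] [ 0.4972 -0.1716  0.1145]
top slot_left 0.71 [306. 222.] [0.6119 0.0472 0.13  ]
top slot_left 0.63 [355. 246.] [ 0.5573 -0.0664  0.13  ]
top slot_middle 0.59 [355. 225.] [ 0.607  -0.0654  0.13  ]
top slot_right 0.65 [356. 246.] [ 0.558  -0.0686  0.13  ]
top slot_right 0.62 [398. 220.] [ 
[... 197 characters left out ...]
 ]
{'extent': [476.1, 260.9, 504.3, 284.4], 'score': 0.91}
{'extent': [502.7, 211.4, 537.9, 233.2], 'score': 0.77}
scene mark_left 0.56 [287. 216.] [0.4738 0.0025 0.1145]
scene mark_middle 0.64 [277. 247.] [ 0.4965 -0.086   0.1145]
scene mark_right 0.6 [256. 283.] [ 0.5037 -0.1821  0.1145]
scene slot_left 0.58 [351. 220.] [0.6082 0.0337 0.13  ]
scene slot_middle 0.54 [338. 254.] [ 0.6219 -0.0645  0.13  ]
scene slot_right 0.72 [320. 298.] [ 0.6345 -0.1714  0.13  ]
scene block_mouth 0.57 [203. 368.] [ 0.5055 -0.3654  0.1   ]
scene screwdriver 0.63 [244. 464.] [ 0.6234 -0.4508  0.01  ]
{'extent': [213.2, 409.4, 249.4, 463.8], 'score': 0.83}
{'extent': [181.6, 331.9, 212.3, 380.6], 'score': 0.7}
```

View pics/top0.png

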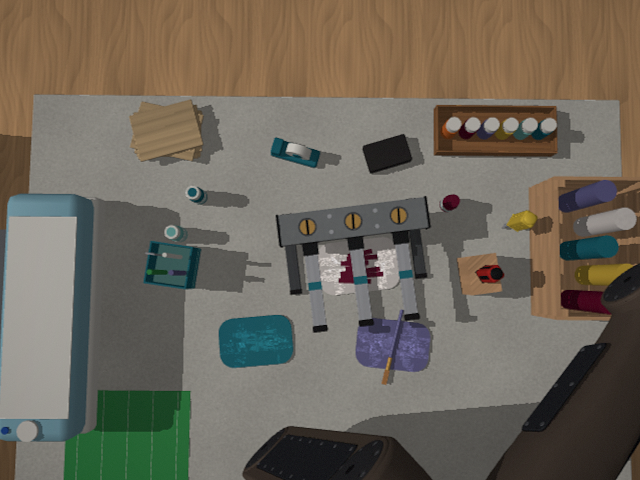

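View pics/scene0.png

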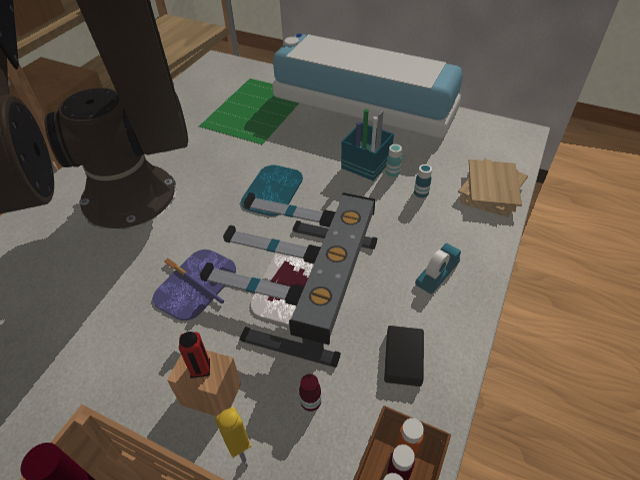

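```bash
python3 - <<'E'
import cv2
a=cv2.imread("pics/top0.png")[180:330,270:550]
cv2.imwrite("pics/topc.png",cv2.resize(a,None,fx=2.85,fy=2.85,interpolation=cv2.INTER_CUBIC))
E
```

```text
(no output)
```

View pics/topc.png

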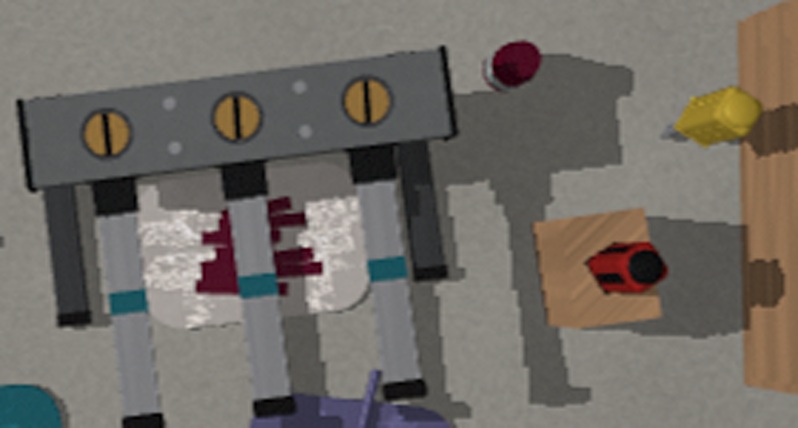

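Top view: the rack's slots are at about (307,227), (353,221), (399,215), and its teal marks at about (317,286), (359,279), (405,274). Candidates for the screwdriver are the red/black tool standing in the beech block at (490,272) and the yellow one at (521,221), which is a look-alike to leave alone. The pens in the caddy at (165,265) and the brush at (395,350) aren't it. I choose the red one, and the crop confirms it. Next I refine the positions by colour and fit the rack.

```bash
cat > fit.py <<'E'
from h import *
def blobs(p,lo,hi,roi):
    h=cv2.cvtColor(p["image"],cv2.COLOR_RGB2HSV)
    m=cv2.inRange(h,np.array(lo),np.array(hi));k=np.zeros_like(m);k[roi[1]:roi[3],roi[0]:roi[2]]=m[roi[1]:roi[3],roi[0]:roi[2]]
    k=cv2.morphologyEx(k,cv2.MORPH_CLOSE,np.ones((3,3)))
    n,l,s,c=cv2.connectedComponentsWithStats(k)
    return [(s[i,4],c[i]) for i in range(1,n) if s[i,4]>25]
E
python3 - <<'E'
from fit import *
for c,rb,rm in (("top",(285,195,425,245),(300,255,425,300)),("scene",(300,200,375,310),(200,195,300,300))):
    p=eyes.get_image(c)
    B=blobs(p,(8,90,90),(25,255,255),rb);M=blobs(p,(82,100,50),(100,255,255),rm)
    B=[(a,q,px2w(p,*q,.13)) for a,q in B];M=[(a,q,px2w(p,*q,.1145)) for a,q in M]
    for a,q,w in B+M: print(c,a,q.round(1),w.round(4), px2w(p,*q).round(4))
    if len(B)==3==len(M):
        B.sort(key=lambda b:-b[2][1]);M.sort(key=lambda b:-b[2][1])
        src=np.array([[0,.105],[0,0],[0,-.105],[-.135,.105],[-.135,0],[-.135,-.105]])
        dst=np.array([b[2][:2] for b in B+M])
        a=src-src.mean(0);b=dst-dst.mean(0)
        th=np.arctan2((a[:,0]*b[:,1]-a[:,1]*b[:,0]).sum(),(a*b).sum())
        R=np.array([[np.cos(th),-np.sin(th)],[np.sin(th),np.cos(th)]])
        t=dst.mean(0)-R@src.mean(0);print("rack",t,np.degrees(th));print((src@R.T+t).round(4));print("res mm",((src@R.T+t-dst)*1e3).round(1))
# block top + screwdriver from depth in top
p=eyes.get_image("top")
K=p["camera_matrix"];T=p["world_from_camera"]
v,u=np.mgrid[250:305,450:515];r=p["range_z"][250:305,450:515]
P=np.stack([(u-K[0,2])/K[0,0]*r,-(v-K[1,2])/K[1,1]*r,-r,np.ones_like(r)],-1)@T.T
z=P[...,2];P=P[...,:2]
for lo,hi in ((.09,.11),(.17,.22)):
    m=(z>lo)&(z<hi);q=P[m].astype(np.float32);print(lo,m.sum(),cv2.minAreaRect(q*1000),q.min(0),q.max(0),z[m].max())
E
```

```text
top 181 [398.2 215.3] [ 0.6294 -0.1639  0.13  ] [ 0.6305 -0.1651  0.1202]
top 167 [352.7 220.5] [ 0.6165 -0.06    0.13  ] [ 0.6173 -0.0604  0.1223]
top 169 [307.  226.7] [0.6015 0.0437 0.13  ] [0.6019 0.0439 0.125 ]
top 97 [405.4 273.7] [ 0.4967 -0.1822  0.1145] [ 0.4967 -0.1825  0.1121]
top 93 [360.2 279.6] [ 0.4825 -0.0786  0.1145] [ 0.4825 -0.0786  0.1151]
top 91 [314.5 285.5] [0.4683 0.0256 0.1145] [0.4683 0.0256 0.1125]
rack [ 0.61602442 -0.06012644] 7.765601762955087
[[ 0.6018  0.0439]
 [ 0.616  -0.0601]
 [ 0.6302 -0.1642]
 [ 0.4681  0.0257]
 [ 0.4823 -0.0784]
 [ 0.4965 -0.1824]]
res mm [[ 0.4  0.2]
 [-0.5 -0.1]
 [ 0.8 -0.3]
 [-0.2  0.1]
 [-0.2  0.3]
 [-0.3 -0.2]]
scene 151 [350.5 217.3] [0.6054 0.0399 0.13  ] [0.604  0.0435 0.126 ]
scene 186 [336.2 253.7] [ 0.6188 -0.0636  0.13  ] [ 0.6166 -0.0586  0.1236]
scene 230 [320.1 295.7] [ 0.6327 -0.1673  0.13  ] [ 0.6305 -0.1629  0.1231]
scene 34 [243.3 199.4] [0.3607 0.0082 0.1145] [0.2848 0.1042 0.0022]
scene 226 [275.9 197.8] [0.4247 0.0422 0.1145] [0.3591 0.1419 0.0037]
scene 83 [290.  210.4] [0.4719 0.0195 0.1145] [0.4695 0.0235 0.11  ]
scene 62 [261.4 211.5] [ 0.4166 -0.0088  0.1145] [0.3496 0.0838 0.0032]
scene 97 [272.5 245.1] [ 0.4858 -0.0838  0.1145] [ 0.4851 -0.0827  0.113 ]
scene 123 [252.4 284.5] [ 0.4994 -0.1871  0.1145] [ 0.4983 -0.1859  0.1124]
0.09 869 ((498.19561767578125, -364.9295349121094), (90.24470520019531, 72.6069107055664), 8.21412467956543) [ 0.44892138 -0.40713736] [ 0.5467515  -0.32393867] 0.10999592778119172
0.17 248 ((498.58892822265625, -364.5919189453125), (31.64441680908203, 33.30049133300781), 31.551589965820312) [ 0.47986647 -0.3820393 ] [ 0.5169604  -0.34459198] 0.20578167200547637
```

Call:
{"name": "arm_command", "arguments": {
  "moves": [
    {"slide": [16, 38, 5], "yaw": -2},
    {"slide": [16, 38, 5], "yaw": -2},
    {"slide": [16, 38, 5], "yaw": -2},
    {"slide": [16, 38, 5], "yaw": -2},
    {"slide": [16, 38, 0], "yaw": -2},
    {"slide": [16, 38, 0], "yaw": -2},
    {"slide": [16, 38, 0], "yaw": -2},
    {"slide": [16, 38, 0], "yaw": -2},
    {"slide": [16, 38, 0], "yaw": -2},
    {"slide": [16, 38, 0], "yaw": 0},
    {"slide": [16, 38, 0], "yaw": 0},
    {"slide": [0, 0, 0], "yaw": 0}
  ],
  "gripper": 255,
  "newtons": 30
}}

```text
t: 2.35
eef_pos: [0.4765, -0.1729, 0.2474]
tcp_rot: [2.077, 2.353, 0.006]
wrist_force: [-0.1, -0.7, -1.1]
gripper_width: 0.0011
```

```bash
python3 - <<'E'
from fit import *
p=eyes.get_image("wrist");save(p,"w1.png");print(p["world_from_camera"].round(3))
E
```

```text
[[-0.124 -0.953 -0.278  0.402]
 [ 0.992 -0.119 -0.035 -0.182]
 [ 0.    -0.28   0.96   0.405]
 [ 0.     0.     0.     1.   ]]
```

View pics/w1.png

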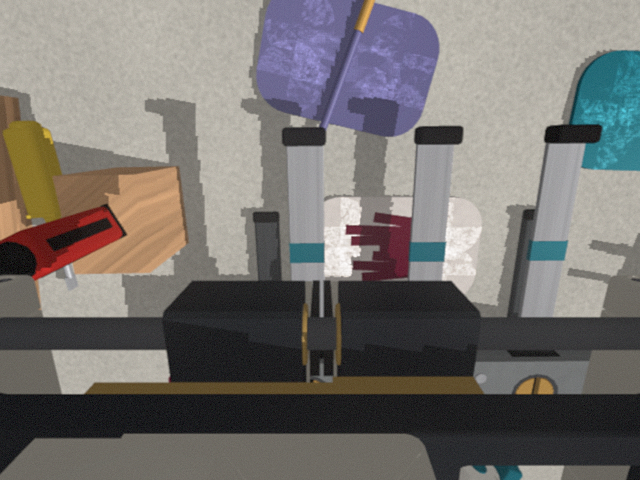

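The wrist view shows the three teal marks at (307,252), (428,251) and (548,250). The red screwdriver stands in its block at about (70,240), with a yellow one at (35,170) behind it.

```bash
python3 - <<'E'
from fit import *
p=eyes.get_image("wrist")
for a,q in blobs(p,(82,100,50),(100,255,255),(270,235,590,268)):print(a,q.round(1),px2w(p,*q,.1145).round(4),px2w(p,*q).round(4))
p=eyes.get_image("wrist")
for l in("mark_left","mark_middle","mark_right"):
  for r in nets.pinpoint(l,p)[:2]:print(l,r,px2w(p,*r["pixel"],.1145).round(4))
E
```

```text
679 [548.  251.3] [0.4694 0.0238 0.1145] [0.4699 0.0253 0.1124]
608 [307.6 253.5] [ 0.4973 -0.1827  0.1145] [ 0.4971 -0.1827  0.1151]
622 [427.7 252.4] [ 0.4834 -0.0794  0.1145] [ 0.4833 -0.0796  0.115 ]
mark_left {'pixel': [551.2, 249.5], 'score': 0.74} [0.4671 0.0248 0.1145]
mark_middle {'pixel': [427.1, 255.8], 'score': 0.84} [ 0.486  -0.0806  0.1145]
mark_right {'pixel': [312.5, 252.0], 'score': 0.95} [ 0.4948 -0.1799  0.1145]
```

Call:
{"name": "arm_command", "arguments": {
  "moves": [
    {"slide": [10, -5, -40], "yaw": 0},
    {"slide": [10, -5, -40], "yaw": 0},
    {"slide": [0, 0, -25], "yaw": 0},
    {"slide": [0, 0, -10], "yaw": 0},
    {"slide": [0, 0, 0], "yaw": 0}
  ]
}}

```text
t: 3.15
eef_pos: [0.4941, -0.1933, 0.1305]
tcp_rot: [2.091, 2.336, 0.007]
wrist_force: [-0.8, 1.0, 0.7]
gripper_width: 0.0006
```

Call:
{"name": "arm_command", "arguments": {
  "moves": [
    {"slide": [3, 10, -8], "yaw": 0},
    {"slide": [0, 0, -3], "yaw": 0},
    {"slide": [0, 0, -3], "yaw": 0},
    {"slide": [0, 0, 0], "yaw": 0}
  ]
}}

```text
t: 3.55
eef_pos: [0.4991, -0.1836, 0.1193]
tcp_rot: [2.089, 2.332, 0.012]
wrist_force: [0.0, 0.6, -0.2]
gripper_width: 0.0007
```

Call:
{"name": "arm_command", "arguments": {
  "moves": [
    {"slide": [0, 0, -4], "yaw": 0},
    {"slide": [0, 0, -2], "yaw": 0},
    {"slide": [0, 0, 0], "yaw": 0}
  ]
}}

```text
t: 3.85
eef_pos: [0.4999, -0.1836, 0.1143]
tcp_rot: [2.087, 2.331, 0.014]
wrist_force: [-0.8, 0.3, 0.3]
gripper_width: 0.0007
```

Call:
{"name": "arm_command", "arguments": {
  "moves": [
    {"slide": [-1, 0, -2], "yaw": 0},
    {"slide": [0, 0, -1], "yaw": 0},
    {"slide": [0, 0, 0], "yaw": 0}
  ]
}}

```text
t: 4.15
eef_pos: [0.4999, -0.1838, 0.1123]
tcp_rot: [2.085, 2.33, 0.016]
wrist_force: [-1.1, 0.5, 4.9]
gripper_width: 0.0005
```

The right arm gave about 4.9 N at 2 mm, so it is firm. Next is the middle arm.

Call:
{"name": "arm_command", "arguments": {
  "moves": [
    {"slide": [0, 0, 20], "yaw": 0},
    {"slide": [-5, 33, 0], "yaw": -1},
    {"slide": [-6, 35, 0], "yaw": 0},
    {"slide": [-4, 35, 0], "yaw": 0},
    {"slide": [0, 0, 0], "yaw": 0},
    {"slide": [0, 0, -8], "yaw": 0},
    {"slide": [0, 0, 0], "yaw": 0}
  ]
}}

```text
t: 4.85
eef_pos: [0.4827, -0.0782, 0.1227]
tcp_rot: [2.111, 2.31, 0.014]
wrist_force: [-0.5, 0.7, 0.8]
gripper_width: 0.0006
```

Call:
{"name": "arm_command", "arguments": {
  "moves": [
    {"slide": [0, 0, -7], "yaw": 0},
    {"slide": [0, 0, -3], "yaw": 0},
    {"slide": [0, 0, -1], "yaw": 0},
    {"slide": [0, 0, 0], "yaw": 0}
  ]
}}

```text
t: 5.25
eef_pos: [0.483, -0.0801, 0.1106]
tcp_rot: [2.115, 2.307, 0.013]
wrist_force: [-3.5, 5.3, 9.6]
gripper_width: 0.0005
```

The middle arm gave 9.6 N at about 4 mm, so it is firm too. Now the left arm.

Call:
{"name": "arm_command", "arguments": {
  "moves": [
    {"slide": [0, 0, 22], "yaw": 0},
    {"slide": [-5, 33, 0], "yaw": -1},
    {"slide": [-5, 35, 0], "yaw": 0},
    {"slide": [-4, 35, 0], "yaw": 0},
    {"slide": [0, 0, 0], "yaw": 0},
    {"slide": [0, 0, -8], "yaw": 0},
    {"slide": [0, 0, -8], "yaw": 0},
    {"slide": [0, 0, -4], "yaw": 0},
    {"slide": [0, 0, 0], "yaw": 0}
  ]
}}

```text
t: 6.15
eef_pos: [0.4695, 0.0213, 0.1097]
tcp_rot: [2.148, 2.278, 0.011]
wrist_force: [-0.7, 2.5, 3.3]
gripper_width: 0.0002
```

Call:
{"name": "arm_command", "arguments": {
  "moves": [
    {"slide": [0, 2, -3], "yaw": 0},
    {"slide": [0, 0, -3], "yaw": 0},
    {"slide": [0, 0, 0], "yaw": 0}
  ]
}}

```text
t: 6.45
eef_pos: [0.4698, 0.0217, 0.1036]
tcp_rot: [2.15, 2.275, 0.01]
wrist_force: [-2.4, 0.4, 5.7]
gripper_width: 0.0004
```

Call:
{"name": "arm_command", "arguments": {
  "moves": [
    {"slide": [0, 0, -3], "yaw": 0},
    {"slide": [0, 0, -1], "yaw": 0},
    {"slide": [0, 0, 0], "yaw": 0},
    {"slide": [0, 0, 0], "yaw": 0},
    {"slide": [0, 0, 0], "yaw": 0},
    {"slide": [0, 0, 0], "yaw": 0}
  ]
}}

```text
t: 7.05
eef_pos: [0.4701, 0.0213, 0.1013]
tcp_rot: [2.151, 2.273, 0.012]
wrist_force: [-3.8, 2.0, 6.2]
gripper_width: 0.0003
```

Call:
{"name": "arm_command", "arguments": {
  "moves": [
    {"slide": [0, 0, -2], "yaw": 0},
    {"slide": [0, 0, -1], "yaw": 0},
    {"slide": [0, 0, 0], "yaw": 0},
    {"slide": [0, 0, 0], "yaw": 0},
    {"slide": [0, 0, 0], "yaw": 0},
    {"slide": [0, 0, 0], "yaw": 0}
  ]
}}

```text
t: 7.65
eef_pos: [0.4702, 0.0213, 0.1004]
tcp_rot: [2.152, 2.272, 0.016]
wrist_force: [-3.3, 1.3, 6.4]
gripper_width: 0.0003
```

Call:
{"name": "arm_command", "arguments": {
  "moves": [
    {"slide": [0, 0, -3], "yaw": 0},
    {"slide": [0, 0, -2], "yaw": 0},
    {"slide": [0, 0, -1], "yaw": 0},
    {"slide": [0, 0, -1], "yaw": 0},
    {"slide": [0, 0, -1], "yaw": 0}
  ]
}}

```text
t: 8.15
eef_pos: [0.471, 0.0215, 0.0949]
tcp_rot: [2.152, 2.271, 0.021]
wrist_force: [-3.9, 2.0, 9.3]
gripper_width: 0.0004
```

```bash
python3 - <<'E'
from h import *
for i in range(3): s=bot.read_state();print(s["t"],s["wrist_force"].round(1),s["eef_pos"].round(4))
E
```

```text
8.15 [-3.9  2.   9.3] [0.471  0.0215 0.0949]
8.15 [-3.9  2.   9.3] [0.471  0.0215 0.0949]
8.15 [-3.9  2.   9.3] [0.471  0.0215 0.0949]
```

The left arm sinks 13 to 19 mm at 6 to 10 N, so it is the slack one. I'll lift off and look at its slot.

Call:
{"name": "arm_command", "arguments": {
  "moves": [
    {"slide": [0, 0, 45], "yaw": 0},
    {"slide": [20, 4, 40], "yaw": 0},
    {"slide": [30, 4, 35], "yaw": 0},
    {"slide": [30, 4, 10], "yaw": 0},
    {"slide": [20, 4, 0], "yaw": 0},
    {"slide": [5, 0, 0], "yaw": 0},
    {"slide": [0, 0, 0], "yaw": 0}
  ]
}}

```text
t: 8.85
eef_pos: [0.5762, 0.0352, 0.2287]
tcp_rot: [2.156, 2.269, 0.015]
wrist_force: [-0.3, -0.1, -0.7]
gripper_width: 0.0001
```

```bash
python3 - <<'E'
from fit import *
p=eyes.get_image("wrist");save(p,"w2.png")
for r in nets.pinpoint("slot_left",p)[:3]:print(r,px2w(p,*r["pixel"],.13).round(4))
for a,q in blobs(p,(8,90,90),(25,255,255),(0,100,640,330)):print(a,q.round(1),px2w(p,*q,.13).round(4))
print(bot.read_state()["eef_pos"])
E
```

```text
{'pixel': [330.3, 274.4], 'score': 0.87} [0.603  0.0441 0.13  ]
{'pixel': [30.2, 114.8], 'score': 0.34} [ 0.4964 -0.168   0.13  ]
454 [318.2 270.4] [0.6002 0.0345 0.13  ]
446 [341.4 268.3] [0.5975 0.0525 0.13  ]
408 [185.4 278. ] [ 0.6119 -0.0691  0.13  ]
244 [207.2 273.6] [ 0.6073 -0.0518  0.13  ]
1392 [ 68.1 294. ] [ 0.6306 -0.1632  0.13  ]
124 [306.5 317.5] [0.6415 0.027  0.13  ]
105 [336.1 316.6] [0.6395 0.051  0.13  ]
[0.57520894 0.03514149 0.22860495]
```

View pics/w2.png

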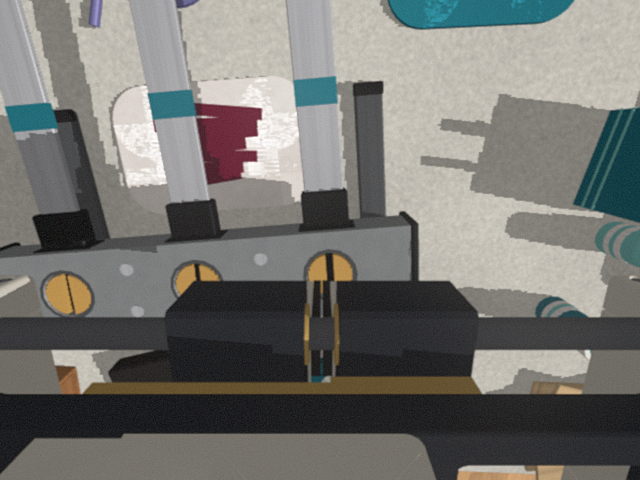

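The left disc at (330,270) is half hidden behind the fingers, so I back off.

Call:
{"name": "arm_command", "arguments": {
  "moves": [
    {"slide": [-30, 0, 0], "yaw": 0},
    {"slide": [0, 0, 0], "yaw": 0}
  ]
}}

```text
t: 9.15
eef_pos: [0.5422, 0.0344, 0.2271]
tcp_rot: [2.158, 2.27, 0.01]
wrist_force: [0.1, -0.5, 0.8]
gripper_width: 0.0005
```

```bash
cat > slot.py <<'E'
from fit import *
def slot(p,name,u0,v0,R=40):
    h=cv2.cvtColor(p["image"],cv2.COLOR_RGB2HSV)
    m=cv2.inRange(h,np.array((8,90,60)),np.array((25,255,255)))
    k=np.zeros_like(m);k[v0-R:v0+R,u0-R:u0+R]=m[v0-R:v0+R,u0-R:u0+R]
    ys,xs=np.nonzero(k);pts=np.stack([xs,ys],1).astype(np.int32)
    hull=cv2.convexHull(pts)
    # world polygon of hull
    W=np.array([px2w(p,float(a),float(b),.13)[:2] for a,b in hull[:,0]])
    c,r=cv2.minEnclosingCircle((W*1000).astype(np.float32))
    e=cv2.fitEllipse((W*1000).astype(np.float32))
    full=np.zeros_like(m);cv2.fillConvexPoly(full,hull,255);full=cv2.erode(full,np.ones((3,3)))
    s=(full>0)&(k==0)
    n,l,st,_=cv2.connectedComponentsWithStats(s.astype(np.uint8))
    i=1+np.argmax(st[1:,4]);ys,xs=np.nonzero(l==i)
    S=np.array([px2w(p,float(a),float(b),.13)[:2] for a,b in zip(xs,ys)])
    C=np.cov((S-S.mean(0)).T);w,V=np.linalg.eigh(C);a=V[:,1]
    print("disc",np.round(c,1),round(r,1),"ell",np.round(e[0],1),np.round(e[1],1),"slot ctr",(S.mean(0)*1000).round(1),"ang",round(np.degrees(np.arctan2(a[1],a[0])),1),"len/wid",(np.sqrt(w*12)*1000).round(1))
    save(p,name,(u0-R,v0-R,u0+R,v0+R),6)
E
python3 - <<'E'
from slot import *
p=eyes.get_image("wrist")
r=nets.pinpoint("slot_left",p)[0];print(r,px2w(p,*r["pixel"],.13).round(4))
u,v=map(int,r["pixel"]);slot(p,"s1.png",u,v)
print(bot.read_state()["eef_pos"])
E
```

```text
{'pixel': [331.1, 316.0], 'score': 0.52} [0.6039 0.0459 0.13  ]
disc [615.5  38.3] 28.8 ell [619.3  38.6] [33.2 70.8] slot ctr [615.5  38.6] ang -177.1 len/wid [20.7 49.2]
[0.5447275  0.03479245 0.2274867 ]
```

View pics/s1.png

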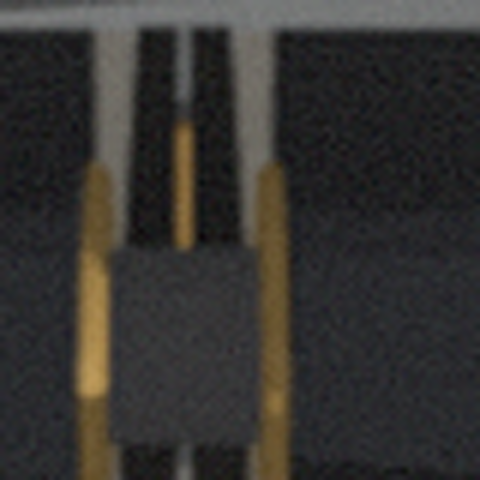

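The fingers now cover the disc, so that was the wrong direction. I go forward.

Call:
{"name": "arm_command", "arguments": {
  "moves": [
    {"slide": [40, 0, 5], "yaw": 0},
    {"slide": [25, 0, 0], "yaw": 0},
    {"slide": [0, 0, 0], "yaw": 0}
  ]
}}

```text
t: 9.55
eef_pos: [0.6107, 0.0347, 0.2332]
tcp_rot: [2.154, 2.271, 0.013]
wrist_force: [-0.9, 0.5, -0.5]
gripper_width: 0.0005
```

```bash
python3 - <<'E'
from slot import *
p=eyes.get_image("wrist")
r=nets.pinpoint("slot_left",p)[0];print(r,px2w(p,*r["pixel"],.13).round(4))
u,v=map(int,r["pixel"]);slot(p,"s2.png",u,v)
for l in ("slot_left","slot_middle","slot_right"):
  for r in nets.pinpoint(l,p)[:1]:print(l,r,px2w(p,*r["pixel"],.13).round(4))
print(bot.read_state()["eef_pos"])
E
```

```text
{'pixel': [332.7, 232.9], 'score': 0.88} [0.605  0.0436 0.13  ]
disc [602.9  43.8] 17.6 ell [602.9  43.8] [34.6 35.2] slot ctr [602.5  43.7] ang -173.1 len/wid [ 4.3 33.2]
slot_left {'pixel': [332.7, 232.9], 'score': 0.88} [0.605  0.0436 0.13  ]
slot_middle {'pixel': [197.9, 239.5], 'score': 0.78} [ 0.6159 -0.0599  0.13  ]
slot_right {'pixel': [64.8, 252.9], 'score': 0.89} [ 0.6324 -0.1643  0.13  ]
[0.60788703 0.03469061 0.23400126]
```

View pics/s2.png

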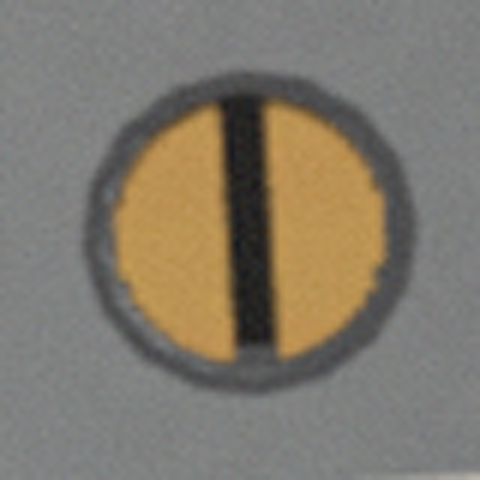

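The slot centre is at (0.6028, 0.0438), the slot lies at +6.9°, and the disc radius of 17.6 mm fits the 34 mm size. Now the screwdriver: clearance, joint 6 and handle angle.

```bash
python3 - <<'E'
from fit import *
p=eyes.get_image("top");save(p,"t2.png",(430,180,640,330),3.8)
K=p["camera_matrix"];T=p["world_from_camera"]
v,u=np.mgrid[0:480,0:640];r=p["range_z"]
P=np.stack([(u-K[0,2])/K[0,0]*r,-(v-K[1,2])/K[1,1]*r,-r,np.ones_like(r)],-1)@T.T
P=P[(r>0)]
d=np.hypot(P[:,0]-.498,P[:,1]+.365)
for a,b in((60,80),(80,100),(100,120),(120,140),(140,180)):
    q=P[(d>a/1e3)&(d<b/1e3)];i=q[:,2].argmax();print(a,b,q[i].round(3))
z=P[:,2]
for lo,hi in((.185,.197),(.198,.21)):
    q=P[(d<.06)&(z>lo)&(z<hi)][:,:2]
    print(lo,len(q),q.mean(0),cv2.minAreaRect((q*1000).astype(np.float32)))
s=bot.read_state();print(s["joints"].round(3))
E
```

```text
60 80 [ 0.532 -0.293  0.008  1.   ]
80 100 [ 0.499 -0.463  0.035  1.   ]
100 120 [ 0.482 -0.464  0.037  1.   ]
120 140 [ 0.444 -0.49   0.039  1.   ]
140 180 [ 0.589 -0.51   0.164  1.   ]
0.185 130 [ 0.49838246 -0.36192174] ((498.3824462890625, -364.3824768066406), (31.904624938964844, 32.325992584228516), 34.322940826416016)
0.198 57 [ 0.49870441 -0.36312303] ((498.6683349609375, -364.8189697265625), (21.407726287841797, 20.880023956298828), 8.49624252319336)
[ 0.381  0.238 -0.144  0.006 -1.177 -1.901]
```

View pics/t2.png

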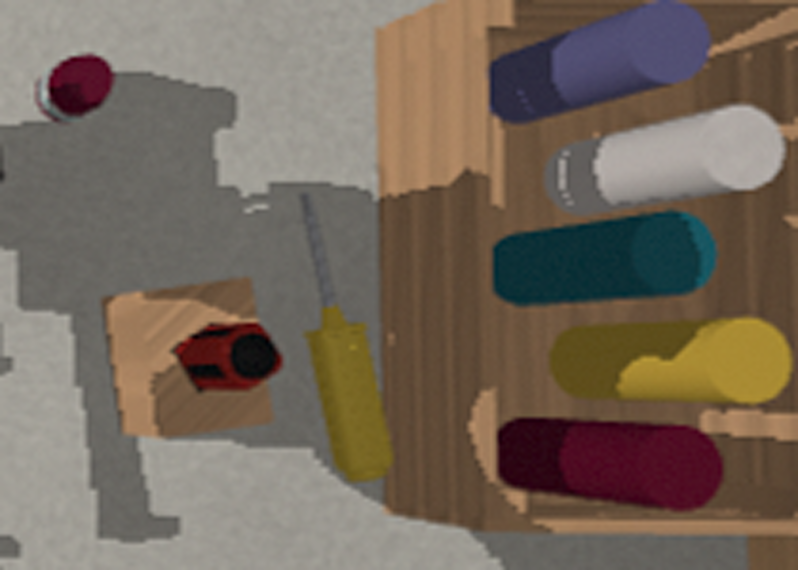

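t2.png shows the chosen red screwdriver still upright in its block at (225,355). The yellow look-alike now lies flat at (350,400) next to the block. It was leaning on the crate in the first picture; I'm leaving it alone and staying above it. Now I travel over the red one with the gripper open.

Call:
{"name": "arm_command", "arguments": {
  "moves": [
    {"slide": [-6, -29, 15], "yaw": 8.5},
    {"slide": [-6, -29, 15], "yaw": 8.5},
    {"slide": [-7, -29, 10], "yaw": 8.5},
    {"slide": [-7, -29, 0], "yaw": 8.5},
    {"slide": [-8, -29, 0], "yaw": 8.5},
    {"slide": [-8, -29, 0], "yaw": 8.5},
    {"slide": [-8, -29, 0], "yaw": 8.5},
    {"slide": [-8, -29, 0], "yaw": 8.5},
    {"slide": [-8, -29, 0], "yaw": 8.5},
    {"slide": [-8, -29, 0], "yaw": 8.5},
    {"slide": [-8, -29, 0], "yaw": 8.5},
    {"slide": [-8, -29, 0], "yaw": 8.5},
    {"slide": [-8, -20, 0], "yaw": 8.5},
    {"slide": [-4, -10, 0], "yaw": 8.5},
    {"slide": [0, 0, 0], "yaw": 0},
    {"slide": [0, 0, 0], "yaw": 0}
  ],
  "gripper": 0
}}

```text
t: 11.45
eef_pos: [0.4923, -0.3531, 0.282]
tcp_rot: [-0.901, 3.003, 0.028]
wrist_force: [-0.4, 0.7, 0.5]
gripper_width: 0.0875
```

```bash
python3 - <<'E'
from fit import *
p=eyes.get_image("wrist");save(p,"w3.png")
s=bot.read_state();print(s["eef_pos"].round(4),s["joints"].round(3),np.degrees(s["joints"][0]+s["joints"][5]))
K=p["camera_matrix"];T=p["world_from_camera"]
v,u=np.mgrid[0:480,0:640];r=p["range_z"]
P=np.stack([(u-K[0,2])/K[0,0]*r,-(v-K[1,2])/K[1,1]*r,-r,np.ones_like(r)],-1)@T.T
hsv=cv2.cvtColor(p["image"],cv2.COLOR_RGB2HSV)
red=((hsv[...,0]<6)|(hsv[...,0]>172))&(hsv[...,1]>130)&(r>0)
d=np.hypot(P[...,0]-.498,P[...,1]+.365)<.05
for lo,hi in((.19,.197),(.185,.2),(.11,.2)):
    q=P[red&d&(P[...,2]>lo)&(P[...,2]<hi)][:,:2]
    if len(q)>10: print(lo,len(q),cv2.minAreaRect((q*1000).astype(np.float32)))
E
```

```text
[ 0.4924 -0.3529  0.2821] [-0.311  0.222 -0.045 -0.018 -1.309  0.9  ] 33.72918182042218
0.19 520 ((500.2387390136719, -366.4871520996094), (30.060489654541016, 29.673080444335938), 32.552913665771484)
0.185 672 ((500.79150390625, -366.5755310058594), (31.07503318786621, 30.313579559326172), 32.19732666015625)
0.11 1006 ((500.846923828125, -366.66357421875), (31.07503318786621, 30.521575927734375), 32.19732666015625)
```

View pics/w3.png

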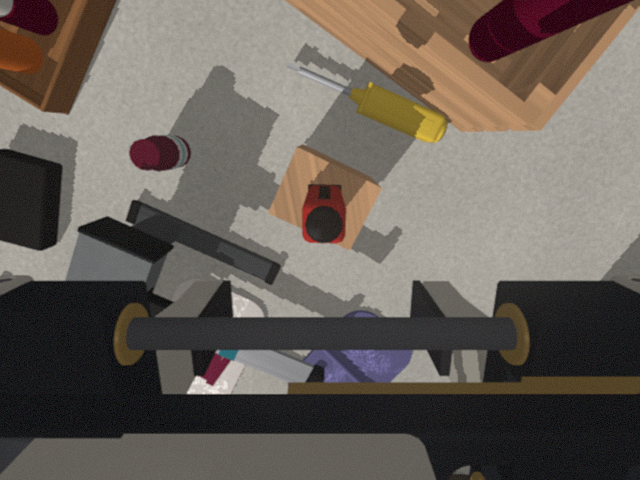

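The wrist view shows the red handle at (323,215) between the open jaws, square to them. Its centre is about (0.4998, -0.3655). I descend.

Call:
{"name": "arm_command", "arguments": {
  "moves": [
    {"slide": [8, -12, -20], "yaw": -1},
    {"slide": [0, 0, -30], "yaw": 0},
    {"slide": [0, 0, 0], "yaw": 0}
  ]
}}

```text
t: 11.8
eef_pos: [0.5018, -0.3628, 0.2329]
tcp_rot: [-0.865, 3.01, 0.024]
wrist_force: [-1.2, 0.3, -0.8]
gripper_width: 0.0877
```

Call:
{"name": "arm_command", "arguments": {
  "moves": [
    {"slide": [-2, -3, -30], "yaw": 0},
    {"slide": [0, 0, -30], "yaw": 0},
    {"slide": [0, 0, -18], "yaw": 0},
    {"slide": [0, 0, -8], "yaw": 0},
    {"slide": [0, 0, 0], "yaw": 0}
  ]
}}

```text
t: 12.3
eef_pos: [0.5036, -0.3642, 0.1517]
tcp_rot: [-0.859, 3.007, 0.014]
wrist_force: [0.1, 0.0, 1.1]
gripper_width: 0.0877
```

Call:
{"name": "arm_command", "arguments": {
  "moves": [
    {"slide": [-4, -1, -7], "yaw": 0},
    {"slide": [0, 0, 0], "yaw": 0}
  ]
}}

```text
t: 12.5
eef_pos: [0.5008, -0.3653, 0.1469]
tcp_rot: [-0.859, 3.005, 0.011]
wrist_force: [-0.7, 0.5, 0.1]
gripper_width: 0.0878
```

Call:
{"name": "arm_command", "arguments": {
  "moves": [
    {"slide": [0, 0, 0], "yaw": 0},
    {"slide": [0, 0, 0], "yaw": 0},
    {"slide": [0, 0, 0], "yaw": 0},
    {"slide": [0, 0, 0], "yaw": 0},
    {"slide": [0, 0, 0], "yaw": 0}
  ],
  "gripper": 255,
  "newtons": 45
}}

```text
t: 13.0
eef_pos: [0.502, -0.3661, 0.15]
tcp_rot: [-0.857, 3.002, 0.006]
wrist_force: [-0.3, 0.4, -0.2]
gripper_width: 0.053
```

Call:
{"name": "arm_command", "arguments": {
  "moves": [
    {"slide": [-1, 0, -4], "yaw": 0},
    {"slide": [0, 0, 0], "yaw": 0},
    {"slide": [0, 0, 0], "yaw": 0},
    {"slide": [0, 0, 0], "yaw": 0},
    {"slide": [0, 0, 0], "yaw": 0}
  ]
}}

```text
t: 13.5
eef_pos: [0.5009, -0.3662, 0.1457]
tcp_rot: [-0.857, 3.002, 0.006]
wrist_force: [-0.5, 0.9, 0.4]
gripper_width: 0.0316
```

Gripped at 31.6 mm (the handle is 32). Lift.

Call:
{"name": "arm_command", "arguments": {
  "moves": [
    {"slide": [0, 0, 25], "yaw": 0},
    {"slide": [0, 0, 40], "yaw": 0},
    {"slide": [0, 0, 45], "yaw": 0},
    {"slide": [0, 0, 45], "yaw": 0},
    {"slide": [0, 0, 10], "yaw": 0},
    {"slide": [0, 0, 0], "yaw": 0}
  ]
}}

```text
t: 14.1
eef_pos: [0.4978, -0.3646, 0.3134]
tcp_rot: [-0.857, 3.007, 0.014]
wrist_force: [0.1, 0.2, -1.2]
gripper_width: 0.0321
```

```bash
python3 - <<'E'
from fit import *
p=eyes.get_image("scene");save(p,"sc2.png",(120,200,320,400),3)
K=p["camera_matrix"];T=p["world_from_camera"]
s=bot.read_state();print(s["eef_pos"].round(4),s["gripper_width"],s["joints"].round(3),np.degrees(s["joints"][0]+s["joints"][5]))
p=eyes.get_image("wrist");save(p,"w4.png")
E
```

```text
[ 0.4977 -0.3647  0.3129] 0.031874470954720395 [-0.326  0.221  0.022 -0.016 -1.364  0.885] 32.00597623034739
```

View pics/sc2.png

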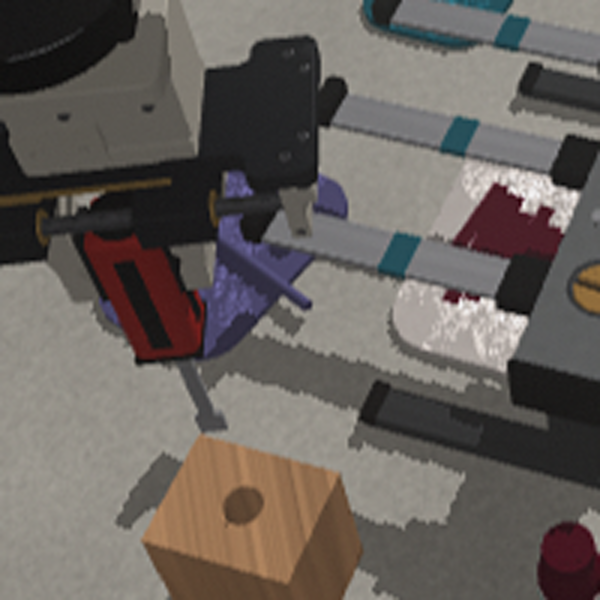

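View pics/w4.png

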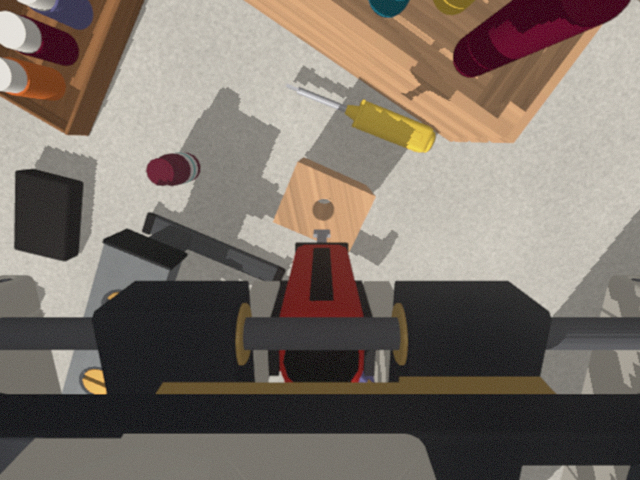

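```bash
python3 - <<'E'
import cv2
a=cv2.imread("pics/w4.png")[190:270,280:370]
cv2.imwrite("pics/w4c.png",cv2.resize(a,None,fx=7,fy=7,interpolation=cv2.INTER_CUBIC))
E
```

```text
(no output)
```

View pics/w4c.png

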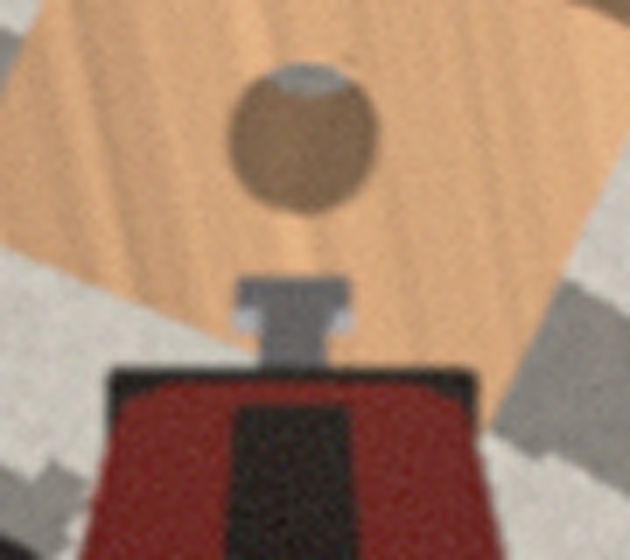

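The crop shows the blade's wide side along the jaw direction (32°), with its tip at pixel (322,230) and the hole mouth at (323,210). I work out the tip's offset from the TCP.

```bash
cat > tip.py <<'E'
from fit import *
from scipy.spatial.transform import Rotation as Ro
def w2px(p,w):
    K=p["camera_matrix"];T=np.linalg.inv(p["world_from_camera"]);c=(T@np.r_[w,1])[:3]
    return K[0,0]*c[0]/-c[2]+K[0,2], K[1,1]*-c[1]/-c[2]+K[1,2]
E
python3 - <<'E'
from tip import *
p=eyes.get_image("wrist");s=bot.read_state();e=s["eef_pos"];print(e)
print("tip",px2w(p,322.1,229.8,e[2]-.1357).round(4),"mouth",px2w(p,323.3,209.6,.1).round(4))
print("pred tip px if axial",w2px(p,e-[0,0,.1357]))
print("tool z",Ro.from_rotvec(s["tcp_rot"]).as_matrix()[:,2].round(4))
E
```

```text
[ 0.49689093 -0.36412174  0.31048708]
tip [ 0.4978 -0.3627  0.1748] mouth [ 0.4989 -0.3654  0.1   ]
pred tip px if axial (np.float64(323.8147669114588), np.float64(228.98226134940026))
tool z [ 0.0076  0.0142 -0.9999]
```

Call:
{"name": "arm_command", "arguments": {
  "moves": [
    {"slide": [8, 30, 6], "yaw": -2.5},
    {"slide": [10, 38, 2], "yaw": -2.5},
    {"slide": [10, 38, 0], "yaw": -2.5},
    {"slide": [10, 38, 0], "yaw": -2.5},
    {"slide": [10, 38, 0], "yaw": -2.5},
    {"slide": [10, 38, 0], "yaw": -2.5},
    {"slide": [10, 38, 0], "yaw": -2.5},
    {"slide": [10, 38, 0], "yaw": -2.5},
    {"slide": [10, 38, 0], "yaw": -2.5},
    {"slide": [10, 38, 0], "yaw": -2.5},
    {"slide": [6, 20, 0], "yaw": 0},
    {"slide": [0, 0, 0], "yaw": 0},
    {"slide": [0, 0, 0], "yaw": 0}
  ]
}}

```text
t: 15.55
eef_pos: [0.5926, 0.0445, 0.2893]
tcp_rot: [0.15, -3.111, -0.028]
wrist_force: [-0.4, 0.5, -1.0]
gripper_width: 0.0317
```

```bash
cat > look.py <<'E'
from tip import *
import sys
p=eyes.get_image("wrist");save(p,sys.argv[1]+".png");save(p,sys.argv[1]+"c.png",(260,180,380,280),6.5)
s=bot.read_state();e=s["eef_pos"];R=Ro.from_rotvec(s["tcp_rot"]).as_matrix()
print("t",round(s["t"],2),"e",e.round(4),"jaw",np.degrees(np.arctan2(R[1,0],R[0,0])).round(2),"toolz",R[:,2].round(4),"f",s["wrist_force"].round(1),"m",s["moment"].round(2),"w",s["gripper_width"].round(4))
t=e+R[:,2]*.1357;print("tip by axis",t.round(4),"px",np.round(w2px(p,t),1),"slot px",np.round(w2px(p,[.6028,.0438,.13]),1))
E
python3 look.py w5
```

```text
Traceback (most recent call last):
  File "look.py", line 5, in <module>
    print("t",round(s["t"],2),"e",e.round(4),"jaw",np.degrees(np.arctan2(R[1,0],R[0,0])).round(2),"toolz",R[:,2].round(4),"f",s["wrist_force"].round(1),"m",s["moment"].round(2),"w",s["gripper_width"].round(4))
                                                                                                                                                                                     ^^^^^^^^^^^^^^^^^^^^^^^^
AttributeError: 'float' object has no attribute 'round'
```

View pics/w5.png

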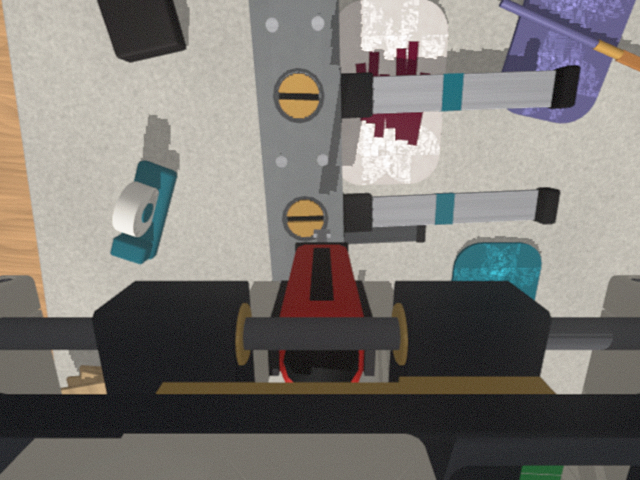

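The wrist view shows the left disc at (305,218) with its slot horizontal, and the blade tip just below it at about (322,236).

```bash
sed -i 's/s\["gripper_width"\].round(4)/round(float(s["gripper_width"]),4)/' look.py; python3 look.py w6
```

```text
t 15.65 e [0.5926 0.0437 0.2897] jaw -174.53 toolz [-0.0275  0.0166 -0.9995] f [ 0.3 -0.9 -1.4] m [-0.05  0.02  0.01] w 0.0318
tip by axis [0.5889 0.046  0.1541] px [320.7 229.5] slot px [305.2 219. ]
```

View pics/w6c.png

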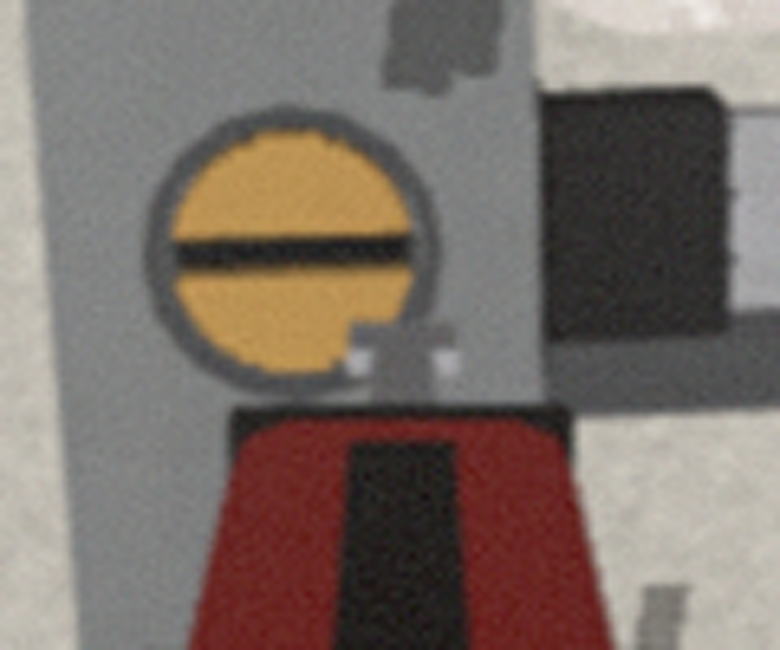

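```bash
cat >> slot.py <<'E'
E
cat > look2.py <<'E'
import sys; sys.argv=sys.argv
exec(open("look.py").read())
u,v=map(float,sys.argv[2:4])
tw=px2w(p,u,v,t[2])
h=cv2.cvtColor(p["image"],cv2.COLOR_RGB2HSV)
sp=w2px(p,[.6028,.0438,.13]);U,V=int(sp[0]),int(sp[1])
m=cv2.inRange(h,np.array((8,90,60)),np.array((25,255,255)));k=np.zeros_like(m);k[V-28:V+28,U-28:U+28]=m[V-28:V+28,U-28:U+28]
ys,xs=np.nonzero(k);W=np.array([px2w(p,float(a),float(b),.13)[:2]*1000 for a,b in zip(xs,ys)],np.float32)
hu=cv2.convexHull(W);el=cv2.fitEllipse(hu);print("disc",np.round(el[0],1),np.round(el[1],1),"tip",(tw*1000).round(1),"need dxy",np.round(np.array(el[0])-tw[:2]*1000,1))
E
python3 look2.py w7 322 231.5
```

```text
t 15.7 e [0.5928 0.0434 0.2904] jaw -174.56 toolz [-0.0264  0.0168 -0.9995] f [0.2 0.5 0.1] m [-0.14  0.02 -0.01] w 0.0317
tip by axis [0.5893 0.0457 0.1548] px [320.6 229.7] slot px [305.5 219.4]
disc [603.4  43.4] [34.1 35.4] tip [587.9  47.2 154.8] need dxy [15.6 -3.8]
```

Call:
{"name": "arm_command", "arguments": {
  "moves": [
    {"slide": [8, -2, -4], "yaw": 1.4},
    {"slide": [7, -2, -4], "yaw": 0},
    {"slide": [0, 0, 0], "yaw": 0},
    {"slide": [0, 0, 0], "yaw": 0}
  ]
}}

```text
t: 16.1
eef_pos: [0.6079, 0.0357, 0.2826]
tcp_rot: [0.178, -3.111, -0.028]
wrist_force: [0.6, 0.0, -0.7]
gripper_width: 0.0318
```

```bash
python3 look2.py w8 322 231.5
```

```text
t 16.15 e [0.6078 0.0358 0.2825] jaw -173.42 toolz [-0.0262  0.0163 -0.9995] f [ 0.5 -0.4 -1.3] m [0.01 0.01 0.04] w 0.0316
tip by axis [0.6042 0.038  0.1469] px [321. 230.] slot px [321.4 231.4]
disc [603.5  42.6] [33.4 34.4] tip [603.3  39.3 146.9] need dxy [0.3 3.3]
```

View pics/w8c.png

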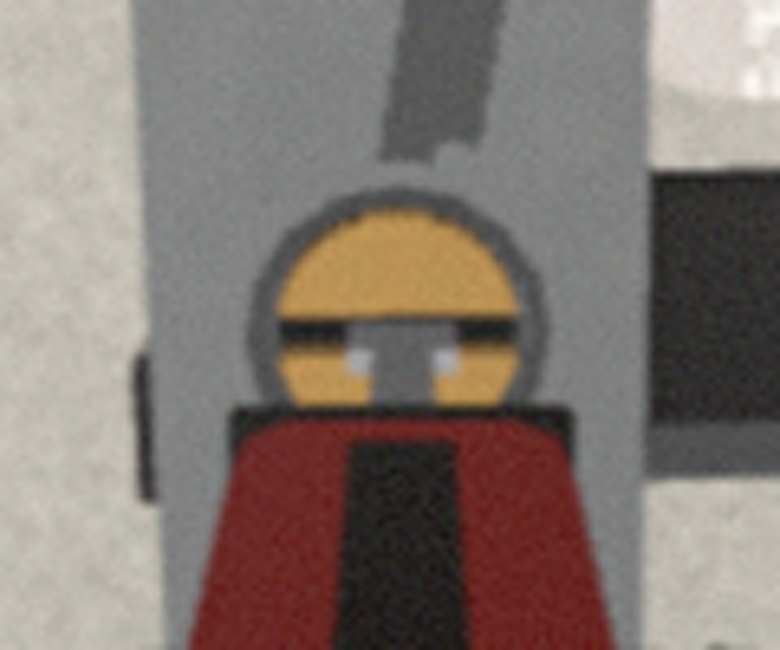

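Call:
{"name": "arm_command", "arguments": {
  "moves": [
    {"slide": [0, 3, -6], "yaw": 0},
    {"slide": [0, 0, -2], "yaw": 0},
    {"slide": [0, 0, 0], "yaw": 0},
    {"slide": [0, 0, 0], "yaw": 0}
  ]
}}

```text
t: 16.55
eef_pos: [0.6073, 0.039, 0.2743]
tcp_rot: [0.178, -3.112, -0.028]
wrist_force: [-0.2, 0.2, -1.0]
gripper_width: 0.0318
```

```bash
python3 look2.py w9 322 231.5
```

```text
t 16.6 e [0.6073 0.039  0.2744] jaw -173.45 toolz [-0.0255  0.0167 -0.9995] f [ 0.3  0.1 -1. ] m [-0.1   0.02 -0.02] w 0.0318
tip by axis [0.6039 0.0412 0.1387] px [320.9 229.9] slot px [321.5 230.2]
disc [603.5  42.6] [33.6 34.4] tip [602.7  42.6 138.7] need dxy [0.8 0. ]
```

View pics/w9c.png

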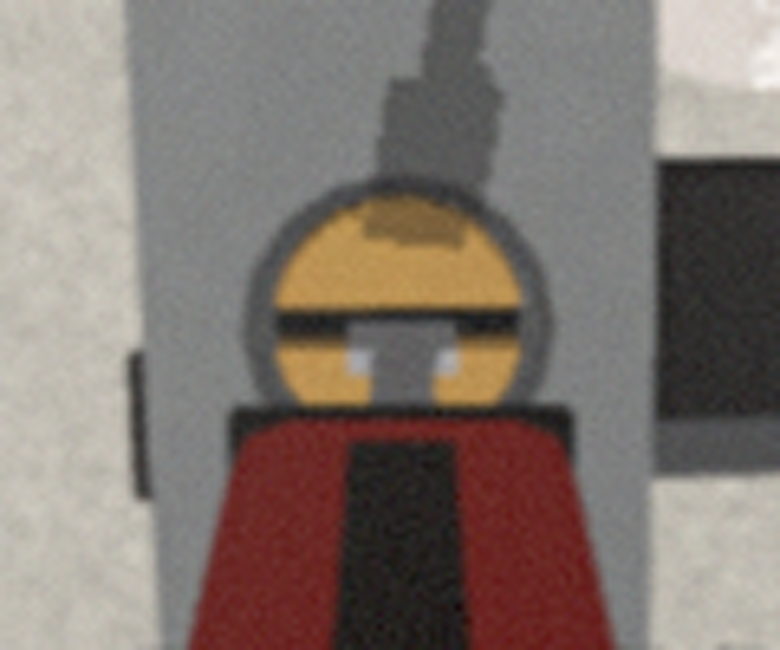

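Call:
{"name": "arm_command", "arguments": {
  "moves": [
    {"slide": [0.5, 1, -5], "yaw": 0},
    {"slide": [0, 0, -1], "yaw": 0},
    {"slide": [0, 0, 0], "yaw": 0}
  ]
}}

```text
t: 16.9
eef_pos: [0.6079, 0.0403, 0.2681]
tcp_rot: [0.178, -3.112, -0.028]
wrist_force: [0.3, -0.2, -0.7]
gripper_width: 0.0317
```

```bash
python3 look2.py w10 322 231.5
```

```text
t 16.95 e [0.6079 0.0402 0.268 ] jaw -173.44 toolz [-0.0253  0.0168 -0.9995] f [-0.7 -1.  -0.5] m [-0.03  0.01  0.06] w 0.0318
tip by axis [0.6044 0.0425 0.1324] px [321.  229.8] slot px [322.6 230.7]
disc [603.6  42.7] [34.  34.3] tip [603.4  43.9 132.4] need dxy [ 0.1 -1.2]
```

View pics/w10c.png

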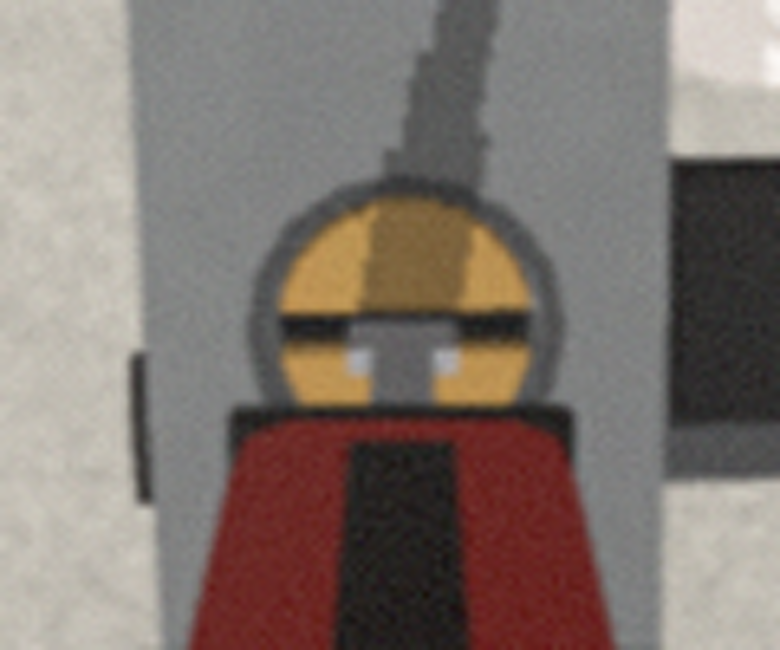

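Call:
{"name": "arm_command", "arguments": {
  "moves": [
    {"slide": [0, -0.5, -3], "yaw": 0},
    {"slide": [0, 0, -2], "yaw": 0},
    {"slide": [0, 0, -1], "yaw": 0}
  ]
}}

```text
t: 17.25
eef_pos: [0.608, 0.0397, 0.2617]
tcp_rot: [0.178, -3.112, -0.029]
wrist_force: [0.8, 0.6, -1.4]
gripper_width: 0.032
```

```bash
python3 look2.py w11 322 231.5
```

```text
t 17.3 e [0.6079 0.0397 0.2615] jaw -173.45 toolz [-0.0252  0.0169 -0.9995] f [ 0.5 -0.2 -0.5] m [-0.07 -0.01 -0.01] w 0.0318
tip by axis [0.6045 0.042  0.1259] px [321.1 229.8] slot px [322.9 233.3]
disc [603.4  43. ] [33.9 35.3] tip [603.5  43.4 125.9] need dxy [-0.1 -0.4]
```

View pics/w11c.png

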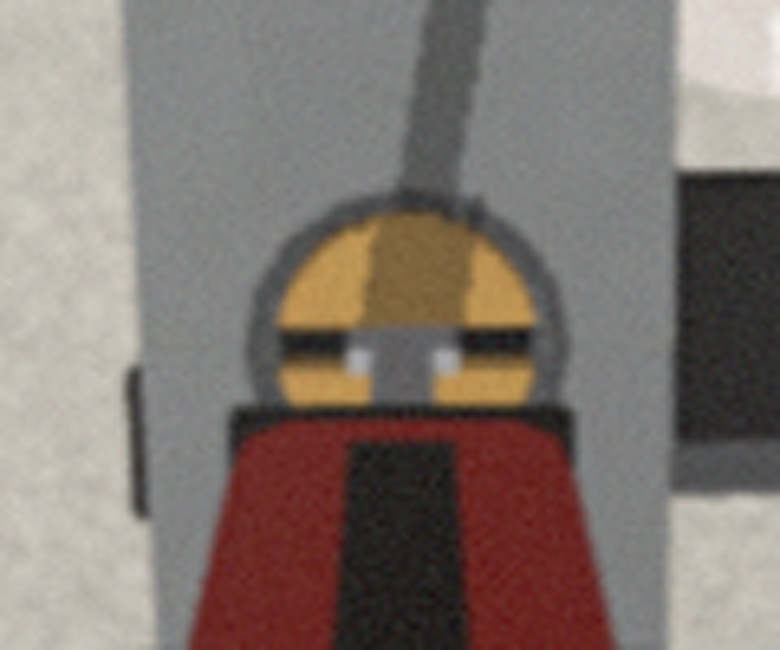

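The blade is in the slot: tip about 4 mm below the rim and no side force. I turn clockwise, moving the TCP along so that the tip stays centred despite the slight tool tilt.

Call:
{"name": "arm_command", "arguments": {
  "moves": [
    {"slide": [-0.5, -0.5, -0.5], "yaw": -7.5},
    {"slide": [-0.5, -0.4, 0], "yaw": -7.5},
    {"slide": [-0.5, -0.4, 0], "yaw": -7.5},
    {"slide": [0, 0, 0], "yaw": 0}
  ]
}}

```text
t: 17.7
eef_pos: [0.6068, 0.0396, 0.261]
tcp_rot: [-0.454, -3.089, -0.039]
wrist_force: [-0.2, 0.1, -2.2]
gripper_width: 0.0317
```

```bash
python3 look2.py w12 322 231.5
```

```text
t 17.75 e [0.6068 0.0396 0.261 ] jaw 163.55 toolz [-0.0154  0.0273 -0.9995] f [ 0.8  0.6 -1.5] m [0.02 0.   0.12] w 0.0314
tip by axis [0.6047 0.0433 0.1254] px [320.7 230. ] slot px [323.1 231.3]
disc [602.8  41.5] [30.9 35.1] tip [604.   44.9 125.4] need dxy [-1.2 -3.5]
```

View pics/w12c.png

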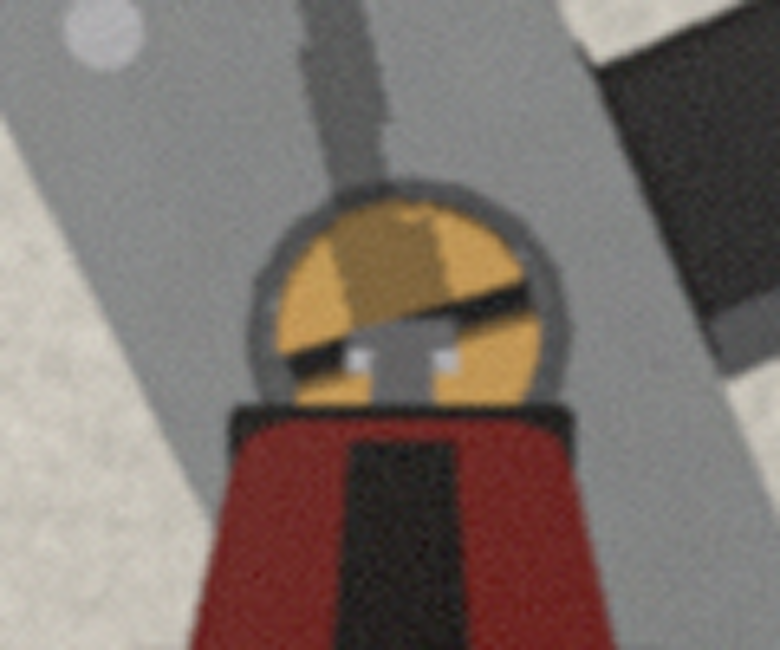

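The slot follows the blade, lagging it by the 14° of play. I continue.

Call:
{"name": "arm_command", "arguments": {
  "moves": [
    {"slide": [-1, -0.7, 0], "yaw": -7.7},
    {"slide": [-1, -0.5, 0], "yaw": -7.7},
    {"slide": [-0.9, -0.3, 0], "yaw": -7.7},
    {"slide": [-0.8, 0, 0], "yaw": -7.7},
    {"slide": [-0.8, 0, 0], "yaw": -7.7},
    {"slide": [-0.8, 0.3, 0], "yaw": -7.7}
  ]
}}

```text
t: 18.35
eef_pos: [0.6029, 0.0388, 0.261]
tcp_rot: [-1.633, -2.677, -0.048]
wrist_force: [0.7, -0.8, -1.6]
gripper_width: 0.0317
```

```bash
python3 look2.py w13 322 231.5
```

```text
t 18.4 e [0.6028 0.0388 0.261 ] jaw 116.78 toolz [ 0.0118  0.029  -0.9995] f [ 0.6 -0.5 -1.5] m [-0.35 -0.4  -0.01] w 0.0315
tip by axis [0.6044 0.0428 0.1254] px [320.6 230.4] slot px [322.6 230.9]
disc [604.   44.8] [34.3 39.3] tip [604.6  44.3 125.4] need dxy [-0.6  0.5]
```

View pics/w13c.png

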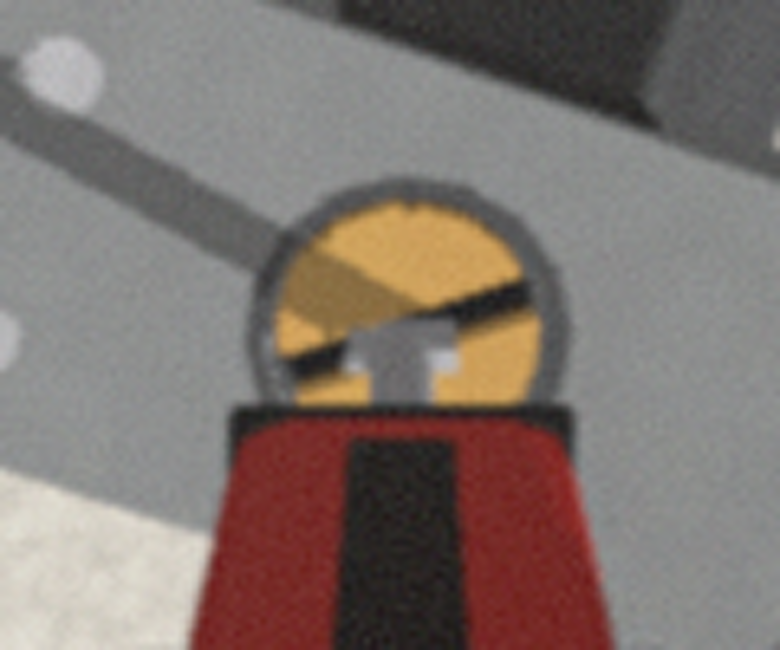

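Call:
{"name": "arm_command", "arguments": {
  "moves": [
    {"slide": [-1, 0.2, 0], "yaw": -7.5},
    {"slide": [-1, 0.3, 0], "yaw": -7.5},
    {"slide": [-0.9, 0.4, 0], "yaw": -7.5},
    {"slide": [-0.8, 0.4, 0], "yaw": -7.5}
  ]
}}

```text
t: 18.8
eef_pos: [0.6004, 0.04, 0.261]
tcp_rot: [2.271, 2.163, 0.05]
wrist_force: [0.7, 0.9, -2.1]
gripper_width: 0.0317
```

```bash
python3 look2.py w14 322 231.5
```

```text
t 18.85 e [0.6003 0.0401 0.2611] jaw 86.76 toolz [ 0.0267  0.0181 -0.9995] f [ 1.2 -0.4 -2.3] m [-0.36 -0.66 -0.04] w 0.0316
tip by axis [0.6039 0.0426 0.1254] px [320.6 230.8] slot px [322.1 230.9]
disc [601.5  44.2] [32.  34.4] tip [604.6  43.7 125.4] need dxy [-3.1  0.5]
```

View pics/w14c.png

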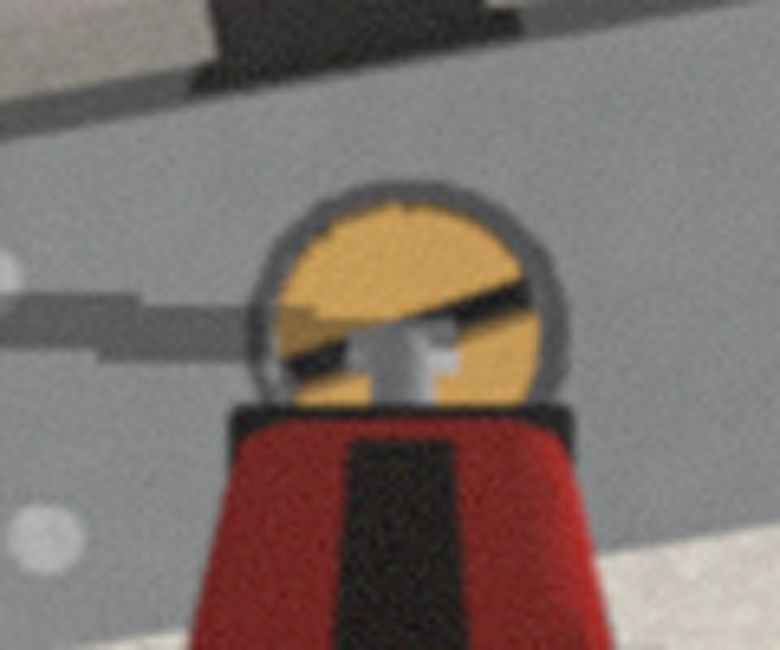

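Call:
{"name": "arm_command", "arguments": {
  "moves": [
    {"slide": [-0.6, 0.2, 0], "yaw": -4},
    {"slide": [-0.5, 0.2, 0], "yaw": -4}
  ]
}}

```text
t: 19.05
eef_pos: [0.5998, 0.0406, 0.261]
tcp_rot: [2.41, 2.001, 0.05]
wrist_force: [0.8, -0.9, -2.7]
gripper_width: 0.0318
```

```bash
python3 look2.py w15 322 231.5
```

```text
t 19.1 e [0.5998 0.0406 0.2611] jaw 79.21 toolz [ 0.0298  0.014  -0.9995] f [ 0.8 -0.1 -2.5] m [-0.17 -0.61  0.03] w 0.0317
tip by axis [0.6038 0.0425 0.1254] px [320.6 230.9] slot px [322.  230.9]
disc [602.1  44.2] [33.4 34.1] tip [604.6  43.6 125.4] need dxy [-2.5  0.7]
```

View pics/w15c.png

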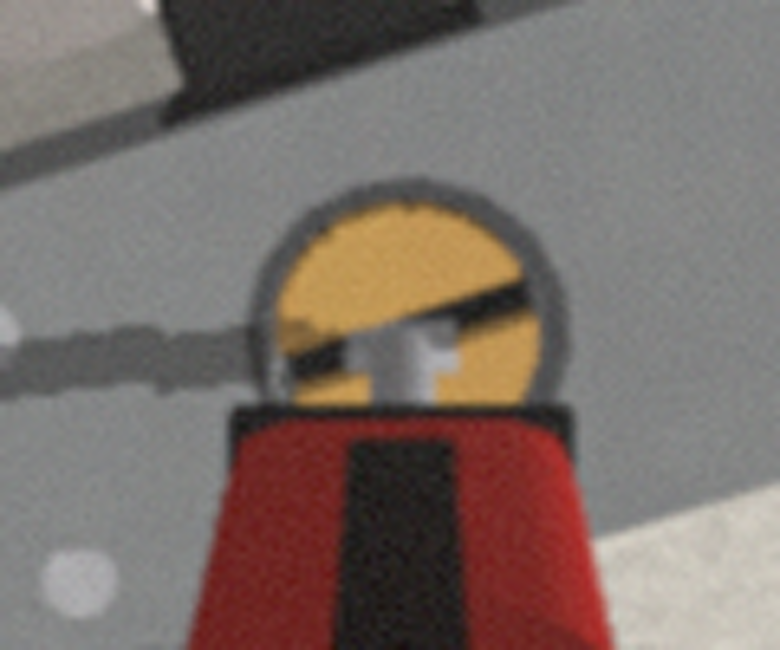

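Call:
{"name": "arm_command", "arguments": {
  "moves": [
    {"slide": [-0.2, 0.1, 0], "yaw": -3},
    {"slide": [0, 0, 0], "yaw": -2}
  ]
}}

```text
t: 19.3
eef_pos: [0.5998, 0.0408, 0.261]
tcp_rot: [2.487, 1.903, 0.049]
wrist_force: [0.1, 0.5, -0.7]
gripper_width: 0.0321
```

```bash
python3 look2.py w16 322 231.5
```

```text
t 19.35 e [0.5997 0.0409 0.261 ] jaw 74.74 toolz [ 0.0307  0.0115 -0.9995] f [ 0.7  1.1 -1. ] m [ 0.16 -0.07  0.12] w 0.0321
tip by axis [0.6039 0.0424 0.1253] px [320.6 230.9] slot px [322.  230.8]
disc [601.3  44.5] [31.3 35.1] tip [604.7  43.4 125.3] need dxy [-3.4  1.1]
```

View pics/w16c.png

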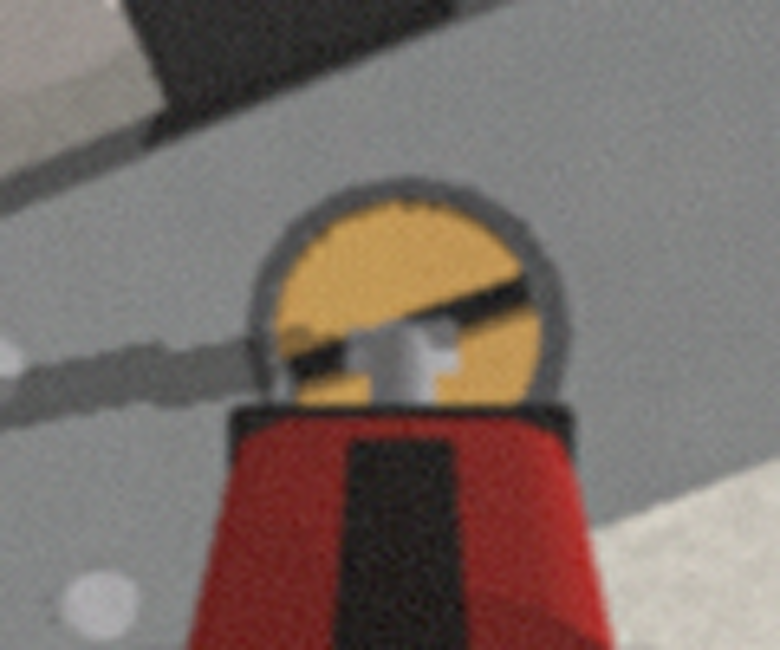

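```bash
python3 - <<'E'
from tip import *
p=eyes.get_image("wrist")
h=cv2.cvtColor(p["image"],cv2.COLOR_RGB2HSV)
m=cv2.inRange(h,np.array((8,90,60)),np.array((25,255,255)))
# lower boundary of the upper brass region per column
L=[]
for u in list(range(306,338)):
    c=m[205:245,u];run=np.nonzero(c)[0]
    if len(run)==0: continue
    e=run[0]
    while e+1<40 and c[e+1]: e+=1
    L.append(px2w(p,u,205.+e+.5,.13)[:2])
L=np.array(L);vx,vy,_,_=cv2.fitLine((L*1000).astype(np.float32),cv2.DIST_HUBER,0,.01,.01).ravel()
print(len(L),np.degrees(np.arctan2(vy,vx)))
s=bot.read_state();print(s["moment"].round(3),s["wrist_force"].round(1))
E
```

```text
32 -86.191925
[ 0.127 -0.004  0.114] [ 0.9 -0.9 -0.8]
```

The slot now stands at -86.2°, about 94° from the rack's axis (7.8°), i.e. roughly 1.63 rad, and the wrist moment rose to 0.11 N m. So the lock is at its stop. I ease off and lift out.

Call:
{"name": "arm_command", "arguments": {
  "moves": [
    {"slide": [0, 0, 0], "yaw": 6},
    {"slide": [0, 0, 1], "yaw": 4},
    {"slide": [0, 0, 6], "yaw": 0},
    {"slide": [0, 0, 15], "yaw": 0},
    {"slide": [0, 0, 30], "yaw": 0},
    {"slide": [0, 0, 5], "yaw": 0}
  ]
}}

```text
t: 20.0
eef_pos: [0.5989, 0.0399, 0.32]
tcp_rot: [2.295, 2.135, 0.045]
wrist_force: [0.5, 0.4, 0.5]
gripper_width: 0.032
```

```bash
python3 look.py w17
```

```text
t 20.05 e [0.5984 0.04   0.3189] jaw 85.86 toolz [ 0.0237  0.0152 -0.9996] f [ 0.1 -0.3 -0.5] m [-0.03  0.02 -0.01] w 0.0318
tip by axis [0.6016 0.0421 0.1832] px [320.7 229.7] slot px [321.7 216.6]
```

View pics/w17.png

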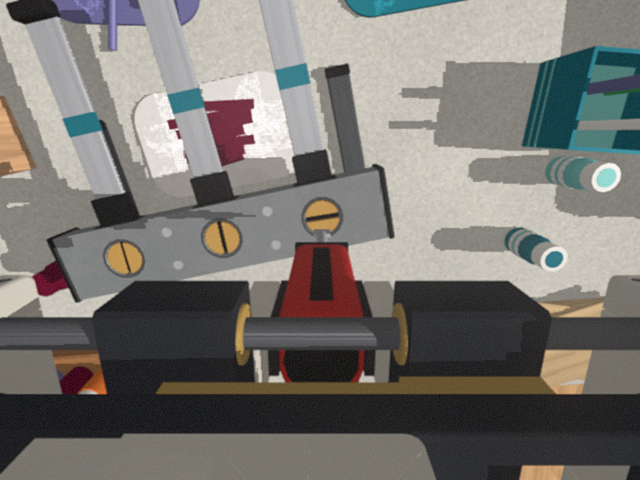

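The lock at (322,215) now lies across its arm while the other two point along theirs. Back to the block.

Call:
{"name": "arm_command", "arguments": {
  "moves": [
    {"slide": [-8, -32, 2], "yaw": 0},
    {"slide": [-9, -38, 2], "yaw": 0},
    {"slide": [-9, -38, 2], "yaw": 0},
    {"slide": [-10, -38, 2], "yaw": 0},
    {"slide": [-10, -38, 2], "yaw": 0},
    {"slide": [-10, -38, 2], "yaw": 0},
    {"slide": [-10, -38, 2], "yaw": 0},
    {"slide": [-10, -38, 2], "yaw": 0},
    {"slide": [-10, -38, 2], "yaw": 0},
    {"slide": [-10, -38, 0], "yaw": 0},
    {"slide": [-5, -20, 0], "yaw": 0},
    {"slide": [0, 0, 0], "yaw": 0},
    {"slide": [0, 0, 0], "yaw": 0}
  ]
}}

```text
t: 21.35
eef_pos: [0.4869, -0.3664, 0.3296]
tcp_rot: [-2.293, -2.139, -0.035]
wrist_force: [-0.5, 0.7, -1.3]
gripper_width: 0.0316
```

```bash
python3 look.py w18
```

```text
t 21.4 e [ 0.487  -0.3661  0.3296] jaw 86.06 toolz [ 0.0122  0.0196 -0.9997] f [ 0.7  0.  -2.7] m [-0.1   0.07  0.03] w 0.0321
tip by axis [ 0.4887 -0.3635  0.1939] px [320.9 230.8] slot px [687.1 287.9]
```

View pics/w18.png

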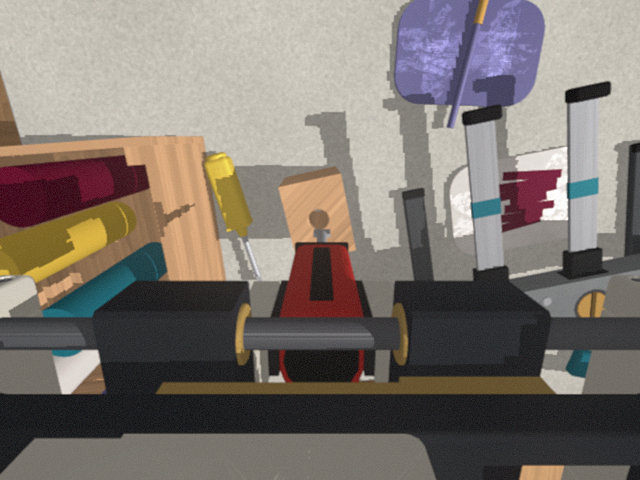

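```bash
cat > hole.py <<'E'
import sys
exec(open("look.py").read())
tw=px2w(p,322,231.5,t[2]);print("tip",tw.round(4),"mouth ref",np.round(w2px(p,[.4989,-.3654,.1]),1))
E
python3 hole.py w19; python3 - <<'E'
import cv2
a=cv2.imread("pics/w19.png")[150:270,260:380]
cv2.imwrite("pics/w19d.png",cv2.resize(a,None,fx=5,fy=5,interpolation=cv2.INTER_CUBIC))
E
```

```text
t 21.45 e [ 0.4873 -0.3657  0.3299] jaw 86.11 toolz [ 0.0127  0.0194 -0.9997] f [-0.4  0.5 -1.2] m [-0.11  0.02 -0.04] w 0.0324
tip by axis [ 0.4891 -0.363   0.1942] px [321.1 231.3] slot px [686.8 288.1]
tip [ 0.4893 -0.3623  0.1942] mouth ref [317.9 218.2]
```

View pics/w19d.png

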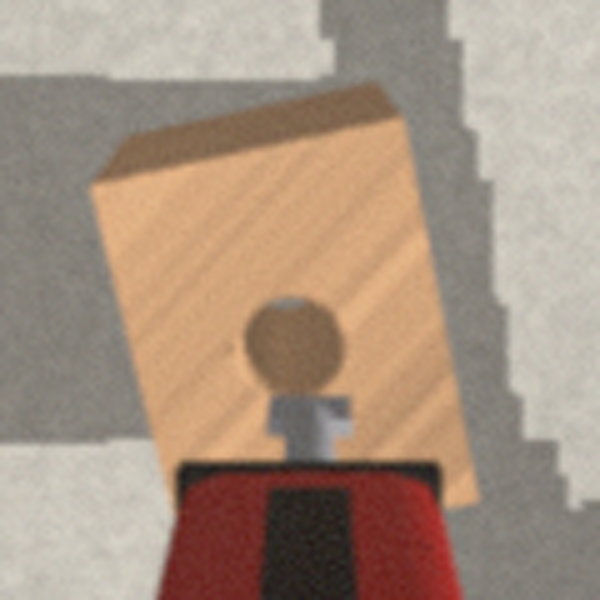

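Call:
{"name": "arm_command", "arguments": {
  "moves": [
    {"slide": [5, -2, -20], "yaw": 0},
    {"slide": [5, -1, -30], "yaw": 0},
    {"slide": [0, 0, -20], "yaw": 0},
    {"slide": [0, 0, 0], "yaw": 0},
    {"slide": [0, 0, 0], "yaw": 0}
  ]
}}

```text
t: 21.95
eef_pos: [0.5001, -0.364, 0.2602]
tcp_rot: [-2.286, -2.151, -0.038]
wrist_force: [0.4, -0.8, -0.2]
gripper_width: 0.0318
```

```bash
python3 hole.py w20
```

```text
t 22.0 e [ 0.5001 -0.3639  0.2602] jaw 86.51 toolz [ 0.0164  0.0184 -0.9997] f [-0.   0.3 -1.4] m [-0.05  0.09  0.02] w 0.0319
tip by axis [ 0.5023 -0.3614  0.1245] px [320.7 230.9] slot px [762.5 309. ]
tip [ 0.503  -0.3603  0.1245] mouth ref [315.7 220.6]
```

View pics/w20c.png

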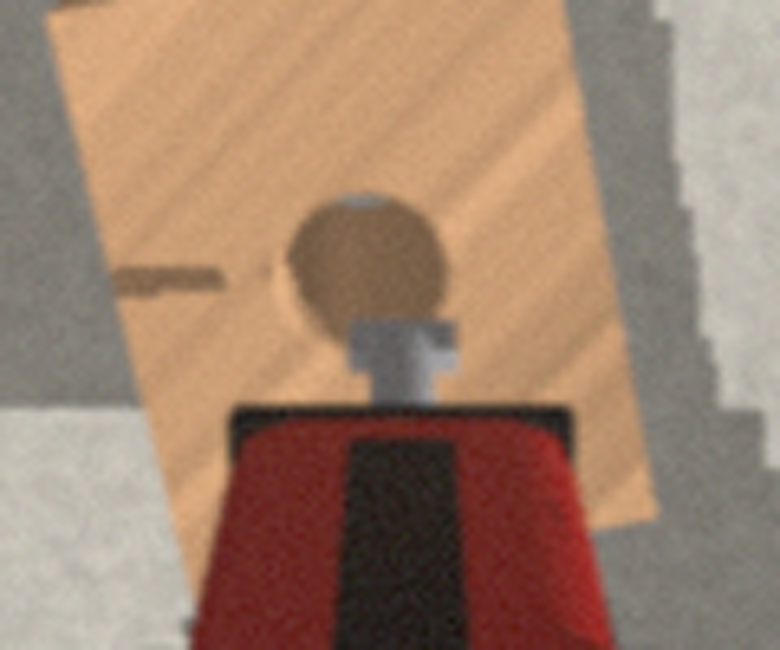

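Call:
{"name": "arm_command", "arguments": {
  "moves": [
    {"slide": [-3, -4.5, -8], "yaw": 0},
    {"slide": [0, 0, -5], "yaw": 0},
    {"slide": [0, 0, 0], "yaw": 0},
    {"slide": [0, 0, 0], "yaw": 0}
  ]
}}

```text
t: 22.4
eef_pos: [0.4981, -0.369, 0.2496]
tcp_rot: [2.285, 2.152, 0.041]
wrist_force: [-0.9, -0.1, -1.1]
gripper_width: 0.0319
```

```bash
python3 hole.py w21
```

```text
t 22.45 e [ 0.4981 -0.3689  0.2496] jaw 86.57 toolz [ 0.0209  0.0162 -0.9997] f [ 0.6  0.1 -1.4] m [-0.12  0.07 -0.01] w 0.0319
tip by axis [ 0.5009 -0.3667  0.1139] px [320.6 230.9] slot px [782.4 316.2]
tip [ 0.5016 -0.3655  0.1139] mouth ref [321.7 224.5]
```

View pics/w21c.png

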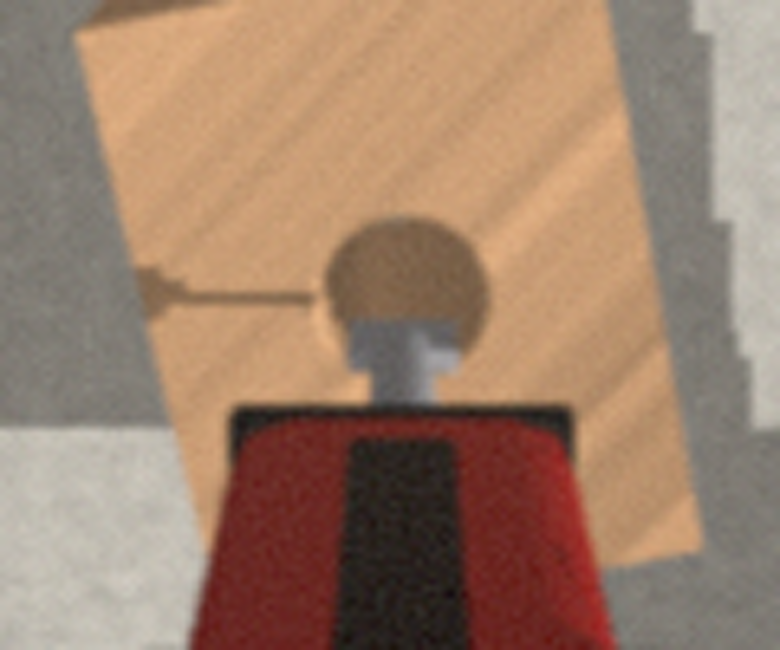

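Call:
{"name": "arm_command", "arguments": {
  "moves": [
    {"slide": [-1.7, 0, -8], "yaw": 0},
    {"slide": [0, 0, -6], "yaw": 0},
    {"slide": [0, 0, -5], "yaw": 0},
    {"slide": [0, 0, 0], "yaw": 0}
  ]
}}

```text
t: 22.85
eef_pos: [0.4961, -0.369, 0.229]
tcp_rot: [2.285, 2.151, 0.042]
wrist_force: [0.6, 1.0, -0.6]
gripper_width: 0.0316
```

```bash
python3 hole.py w22
```

```text
t 22.9 e [ 0.4962 -0.3691  0.2294] jaw 86.55 toolz [ 0.0215  0.016  -0.9996] f [-0.4  0.5  0.3] m [-0.12  0.1   0.02] w 0.0316
tip by axis [ 0.4992 -0.3669  0.0938] px [320.4 231.3] slot px [812.5 330.2]
tip [ 0.4995 -0.3656  0.0938] mouth ref [322.3 232.8]
```

View pics/w22c.png

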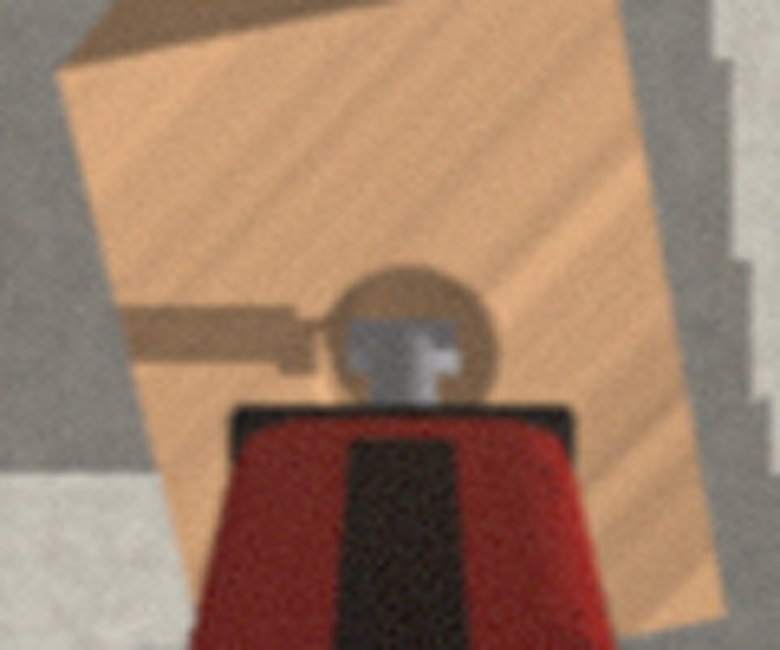

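The blade is inside the hole. I lower it.

Call:
{"name": "arm_command", "arguments": {
  "moves": [
    {"slide": [0, 0, -15], "yaw": 0},
    {"slide": [0, 0, -20], "yaw": 0},
    {"slide": [0, 0, -20], "yaw": 0},
    {"slide": [0, 0, -12], "yaw": 0},
    {"slide": [0, 0, -5], "yaw": 0},
    {"slide": [0, 0, 0], "yaw": 0}
  ]
}}

```text
t: 23.5
eef_pos: [0.4976, -0.37, 0.1571]
tcp_rot: [2.281, 2.149, 0.042]
wrist_force: [0.4, 0.9, -1.2]
gripper_width: 0.032
```

Call:
{"name": "arm_command", "arguments": {
  "moves": [
    {"slide": [1, 0.5, -5], "yaw": 0},
    {"slide": [0, 0, -3], "yaw": 0},
    {"slide": [0, 0, -2], "yaw": 0},
    {"slide": [0, 0, 0], "yaw": 0}
  ]
}}

```text
t: 23.9
eef_pos: [0.5, -0.3701, 0.1487]
tcp_rot: [2.278, 2.148, 0.044]
wrist_force: [0.3, 0.4, -0.8]
gripper_width: 0.0315
```

Call:
{"name": "arm_command", "arguments": {
  "moves": [
    {"slide": [-2.5, 2, -1], "yaw": 0},
    {"slide": [0, 0, -1], "yaw": 0},
    {"slide": [0, 0, 0], "yaw": 0}
  ]
}}

```text
t: 24.2
eef_pos: [0.4975, -0.3681, 0.1473]
tcp_rot: [2.278, 2.147, 0.045]
wrist_force: [0.3, 0.1, -1.0]
gripper_width: 0.032
```

Call:
{"name": "arm_command", "arguments": {
  "moves": [
    {"slide": [0, 0, -1.5], "yaw": 0},
    {"slide": [0, 0, 0], "yaw": 0}
  ]
}}

```text
t: 24.4
eef_pos: [0.4977, -0.3682, 0.1461]
tcp_rot: [2.277, 2.147, 0.045]
wrist_force: [-0.2, 0.8, -1.1]
gripper_width: 0.0317
```

Call:
{"name": "arm_command", "arguments": {
  "moves": [
    {"slide": [0, 0, 0], "yaw": 0},
    {"slide": [0, 0, 0], "yaw": 0},
    {"slide": [0, 0, 0], "yaw": 0},
    {"slide": [0, 0, 0], "yaw": 0},
    {"slide": [0, 0, 0], "yaw": 0},
    {"slide": [0, 0, 0], "yaw": 0}
  ],
  "gripper": 0
}}

```text
t: 25.0
eef_pos: [0.498, -0.3684, 0.1464]
tcp_rot: [2.276, 2.146, 0.045]
wrist_force: [-0.2, -0.4, 0.1]
gripper_width: 0.0747
```

```bash
python3 look.py w23
```

```text
t 25.05 e [ 0.498  -0.3684  0.1464] jaw 86.64 toolz [ 0.0298  0.0105 -0.9995] f [-0.1 -0.4 -1. ] m [-0.03  0.07 -0.01] w 0.0789
tip by axis [ 0.502  -0.367   0.0108] px [320.5 230.8] slot px [996.5 401.1]
```

View pics/w23.png

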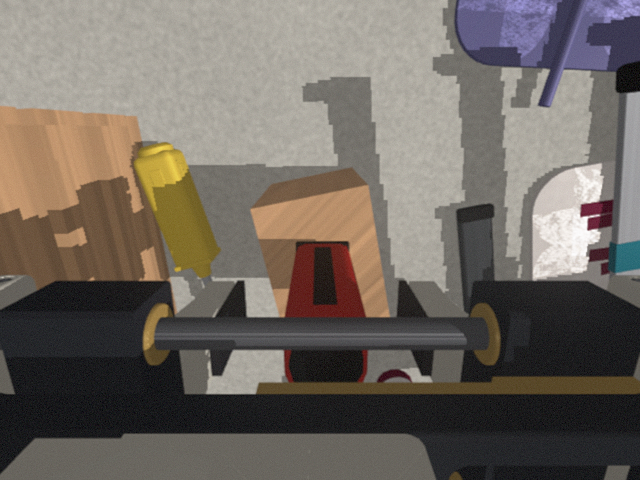

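The handle stands free between the open fingers. I raise straight up and check it.

Call:
{"name": "arm_command", "arguments": {
  "moves": [
    {"slide": [0, 0, 20], "yaw": 0},
    {"slide": [0, 0, 35], "yaw": 0},
    {"slide": [0, 0, 40], "yaw": 0},
    {"slide": [0, 0, 20], "yaw": 0},
    {"slide": [-10, 10, 10], "yaw": 0},
    {"slide": [0, 0, 0], "yaw": 0}
  ]
}}

```text
t: 25.65
eef_pos: [0.4863, -0.3578, 0.275]
tcp_rot: [2.279, 2.147, 0.043]
wrist_force: [0.7, 0.2, -1.0]
gripper_width: 0.0875
```

```bash
cat > chk.py <<'E'
from tip import *
import sys
p=eyes.get_image("wrist");save(p,sys.argv[1]+"w.png")
s=eyes.get_image("scene");save(s,sys.argv[1]+"s.png",(130,280,290,440),4)
for p in (p,s):
    K=p["camera_matrix"];T=p["world_from_camera"];r=p["range_z"];v,u=np.mgrid[0:480,0:640]
    P=np.stack([(u-K[0,2])/K[0,0]*r,-(v-K[1,2])/K[1,1]*r,-r,np.ones_like(r)],-1)@T.T
    hsv=cv2.cvtColor(p["image"],cv2.COLOR_RGB2HSV)
    d=(np.hypot(P[...,0]-.5,P[...,1]+.365)<.05)&(r>0)&((hsv[...,2]<60)|(hsv[...,0]<6)|(hsv[...,0]>172))
    for lo,hi in((.192,.205),(.17,.19),(.105,.13)):
        q=P[d&(P[...,2]>lo)&(P[...,2]<hi)]
        if len(q)>15: print(lo,len(q),q[:,:3].mean(0).round(4),q[:,2].max().round(4),cv2.minAreaRect((q[:,:2]*1000).astype(np.float32)))
E
python3 chk.py c1
```

```text
0.192 1273 [ 0.4964 -0.3663  0.1976] 0.2014 ((498.0362854003906, -366.3345642089844), (28.773710250854492, 28.17786979675293), 87.02497863769531)
0.17 406 [ 0.4849 -0.3652  0.1825] 0.19 ((495.2903137207031, -366.2855224609375), (31.023094177246094, 26.643253326416016), 86.34519958496094)
0.105 192 [ 0.4829 -0.3655  0.1186] 0.1299 ((483.97149658203125, -365.8240051269531), (29.828630447387695, 4.229119300842285), 87.0123519897461)
0.192 225 [ 0.5011 -0.3707  0.1969] 0.2023 ((500.9164733886719, -370.53631591796875), (26.1099796295166, 27.558103561401367), 0.7117891907691956)
0.17 219 [ 0.5087 -0.3761  0.1817] 0.1899 ((505.1339111328125, -375.64080810546875), (39.563499450683594, 23.38441276550293), 40.372596740722656)
0.105 184 [ 0.5098 -0.3765  0.1176] 0.1299 ((508.099853515625, -376.02545166015625), (38.6996955871582, 19.462217330932617), 49.9030647277832)
```

View pics/c1w.png

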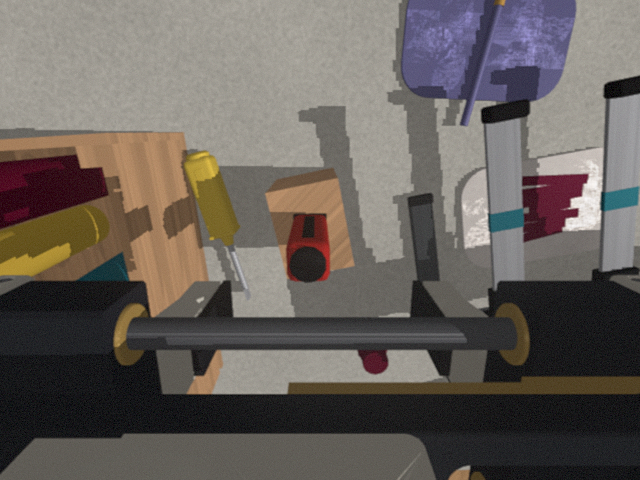

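View pics/c1s.png

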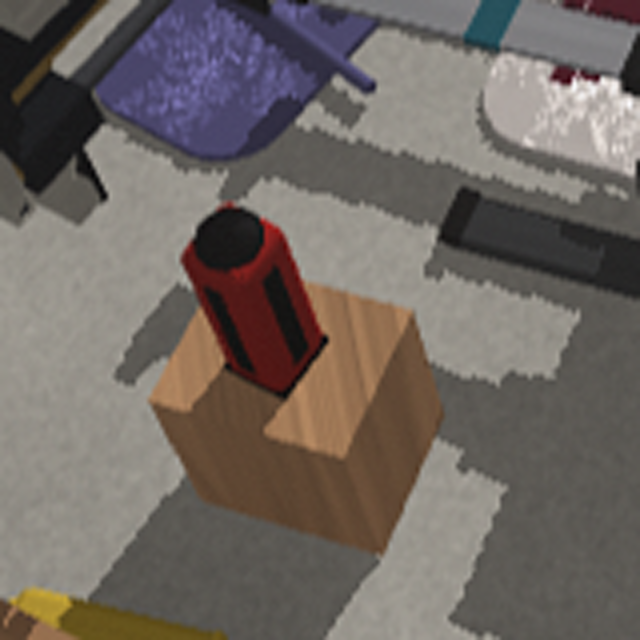

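The screwdriver is seated: its cap is at 0.2015 m, it stands upright, and it is about 1 to 2 mm off centre. Now I re-press the left arm.

Call:
{"name": "arm_command", "arguments": {
  "moves": [
    {"slide": [-2, 35, 0], "yaw": 1.5},
    {"slide": [-2, 38, 0], "yaw": 1.5},
    {"slide": [-2, 38, 0], "yaw": 1.5},
    {"slide": [-2, 38, 0], "yaw": 1.5},
    {"slide": [-2, 38, -10], "yaw": 1.5},
    {"slide": [-2, 38, -15], "yaw": 1.5},
    {"slide": [-2, 38, -20], "yaw": 1},
    {"slide": [-2, 38, -20], "yaw": 0},
    {"slide": [0, 38, -20], "yaw": 0},
    {"slide": [0, 30, -20], "yaw": 0},
    {"slide": [0, 0, -15], "yaw": 0},
    {"slide": [0, 0, 0], "yaw": 0},
    {"slide": [0, 0, 0], "yaw": 0}
  ],
  "gripper": 255,
  "newtons": 30
}}

```text
t: 27.05
eef_pos: [0.4654, 0.0222, 0.1342]
tcp_rot: [-2.08, -2.345, -0.017]
wrist_force: [0.3, 0.2, -0.3]
gripper_width: 0.0004
```

Call:
{"name": "arm_command", "arguments": {
  "moves": [
    {"slide": [4, 2, -8], "yaw": 0},
    {"slide": [0, 0, -6], "yaw": 0},
    {"slide": [0, 0, -2], "yaw": 0},
    {"slide": [0, 0, 0], "yaw": 0}
  ]
}}

```text
t: 27.45
eef_pos: [0.471, 0.0229, 0.118]
tcp_rot: [-2.084, -2.342, -0.019]
wrist_force: [0.3, 0.2, 0.1]
gripper_width: 0.0007
```

Call:
{"name": "arm_command", "arguments": {
  "moves": [
    {"slide": [-1, 0, -3], "yaw": 0},
    {"slide": [0, 0, -2], "yaw": 0},
    {"slide": [0, 0, -1.5], "yaw": 0}
  ]
}}

```text
t: 27.75
eef_pos: [0.4702, 0.0224, 0.112]
tcp_rot: [-2.085, -2.342, -0.021]
wrist_force: [-1.2, 0.6, 3.7]
gripper_width: 0.0006
```

Call:
{"name": "arm_command", "arguments": {
  "moves": [
    {"slide": [0, 0, -1.5], "yaw": 0},
    {"slide": [0, 0, -1], "yaw": 0},
    {"slide": [0, 0, -0.5], "yaw": 0}
  ]
}}

```text
t: 28.05
eef_pos: [0.4704, 0.0224, 0.1102]
tcp_rot: [-2.085, -2.343, -0.022]
wrist_force: [-3.2, 0.3, 7.3]
gripper_width: 0.0006
```

Call:
{"name": "arm_command", "arguments": {
  "moves": [
    {"slide": [0, 0, -0.7], "yaw": 0},
    {"slide": [0, 0, -0.4], "yaw": 0},
    {"slide": [0, 0, -0.3], "yaw": 0},
    {"slide": [0, 0, -0.3], "yaw": 0},
    {"slide": [0, 0, -0.3], "yaw": 0},
    {"slide": [0, 0, -0.3], "yaw": 0}
  ]
}}

```text
t: 28.65
eef_pos: [0.4703, 0.0224, 0.1111]
tcp_rot: [-2.084, -2.346, -0.024]
wrist_force: [-2.4, -0.3, 6.2]
gripper_width: 0.0004
```

Call:
{"name": "arm_command", "arguments": {
  "moves": [
    {"slide": [0, 0, -1.5], "yaw": 0},
    {"slide": [0, 0, -0.9], "yaw": 0},
    {"slide": [0, 0, -0.8], "yaw": 0}
  ]
}}

```text
t: 28.95
eef_pos: [0.4704, 0.0224, 0.1098]
tcp_rot: [-2.083, -2.348, -0.025]
wrist_force: [-4.4, 0.9, 8.8]
gripper_width: 0.0008
```

Call:
{"name": "arm_command", "arguments": {
  "moves": [
    {"slide": [0, 0, -0.8], "yaw": 0},
    {"slide": [0, 0, -0.8], "yaw": 0},
    {"slide": [0, 0, -0.8], "yaw": 0}
  ]
}}

```text
t: 29.25
eef_pos: [0.4704, 0.0223, 0.1095]
tcp_rot: [-2.082, -2.35, -0.026]
wrist_force: [-5.0, 1.0, 9.4]
gripper_width: 0.0008
```

Call:
{"name": "arm_command", "arguments": {
  "moves": [
    {"slide": [0, 0, -0.4], "yaw": 0},
    {"slide": [0, 0, -0.5], "yaw": 0}
  ]
}}

```text
t: 29.45
eef_pos: [0.4703, 0.0223, 0.1099]
tcp_rot: [-2.082, -2.351, -0.027]
wrist_force: [-4.2, 0.5, 8.3]
gripper_width: 0.0002
```

Call:
{"name": "arm_command", "arguments": {
  "moves": [
    {"slide": [0, 0, -0.5], "yaw": 0},
    {"slide": [0, 0, -0.5], "yaw": 0},
    {"slide": [0, 0, -0.5], "yaw": 0}
  ]
}}

```text
t: 29.75
eef_pos: [0.4704, 0.0224, 0.1104]
tcp_rot: [-2.081, -2.353, -0.028]
wrist_force: [-3.7, 1.0, 7.9]
gripper_width: 0.0007
```

The arm holds: about 4.1 to 4.6 mm at 8 N, steady. I lift clear and check everything.

Call:
{"name": "arm_command", "arguments": {
  "moves": [
    {"slide": [0, 0, 20], "yaw": 0},
    {"slide": [0, 0, 40], "yaw": 0},
    {"slide": [-5, 0, 45], "yaw": 0},
    {"slide": [-10, -20, 40], "yaw": 0},
    {"slide": [0, -20, 20], "yaw": 0},
    {"slide": [0, 0, 0], "yaw": 0},
    {"slide": [0, 0, 0], "yaw": 0}
  ]
}}

```text
t: 30.45
eef_pos: [0.4533, -0.0192, 0.2816]
tcp_rot: [2.079, 2.353, 0.029]
wrist_force: [0.1, -0.3, -0.4]
gripper_width: 0.0003
```

```bash
python3 - <<'E'
from tip import *
p=eyes.get_image("top");save(p,"f_top.png")
s=eyes.get_image("scene");save(s,"f_scene.png")
w=eyes.get_image("wrist");save(w,"f_w.png")
for a,q in blobs(w,(82,100,50),(100,255,255),(150,100,640,300)):print(a,q.round(0),px2w(w,*q).round(4))
print(bot.read_state()["eef_pos"].round(3),bot.read_state()["wrist_force"].round(1))
E
python3 chk.py c2
```

```text
10162 [492. 133.] [0.3484 0.1746 0.0049]
496 [363. 242.] [0.4695 0.026  0.1135]
215 [156. 245.] [ 0.4966 -0.1714  0.1134]
517 [254. 244.] [ 0.4839 -0.0783  0.1127]
3252 [594. 270.] [0.4908 0.3234 0.0418]
[ 0.453 -0.019  0.28 ] [-0.6  0.4  0.1]
0.192 228 [ 0.5013 -0.3707  0.1969] 0.2015 ((501.7386474609375, -369.80865478515625), (25.805204391479492, 29.089248657226562), 83.08854675292969)
0.17 222 [ 0.5088 -0.3761  0.1815] 0.19 ((504.6387634277344, -373.96038818359375), (39.097660064697266, 26.576204299926758), 46.24892807006836)
0.105 176 [ 0.5098 -0.3766  0.1179] 0.1299 ((508.3344421386719, -376.3262634277344), (38.68212127685547, 19.058454513549805), 49.241146087646484)
```

View pics/f_scene.png

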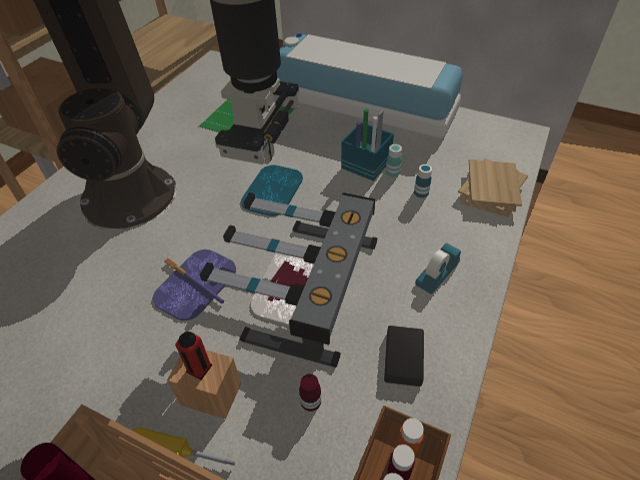

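View pics/f_w.png

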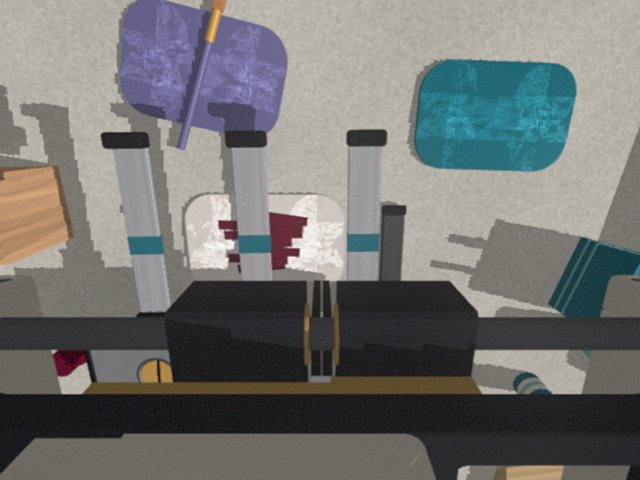

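The final scene view shows the left lock at (350,217) turned across its arm and the screwdriver in its block at (192,355). Plaque and bottles are at their starting pixels, and the robot touches nothing. Handing in.

```bash
python3 -c "
from workcell import bot
print(bot.finish_job())"
```

```text
the job is handed in; nothing more can be done
None
```

The left arm was the slack one. I tightened its lock to the stop, proved the arm holds, and handed the job in at about 30.7 s. The hand-in reports no verdict.

- **Finding it:** The right arm sank about 2 mm at 5 N and the middle arm about 4 mm at 10 N, so both are firm. The left arm sank 13 to 19 mm at 6 to 10 N.
- **Turning the lock:** I turned the left lock a quarter turn clockwise with the red screwdriver. The slot ended about 94° from the rack's axis, roughly 1.63 rad, and the wrist moment rose as it met the stop.
- **Last checks:**
  - The left arm now sinks about 4 to 5 mm at 8 to 9 N.
  - All three marks read 0.113 to 0.1135 m by camera depth. That is within about 2 mm of level, but only just above the 0.1125 m limit.
  - The screwdriver is seated upright, its cap at 0.20 m and about 1 to 2 mm off the hole's centre by the wrist camera. The scene camera put it about 5 mm off, more than the 2 mm calibration should allow; both are within the 10 mm limit.
  - The plaque and bottles look unmoved by eye; I did not measure them.
- **Not as expected:** The yellow look-alike, seen near the crate at the start, was later found lying beside the tool block. I never gripped it, but I can't tell whether it slid down by itself or was brushed on the first move. I left it there.

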